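Set a contactor's contact gap with a gap gauge

ROBOT

A 7-joint arm with a two-finger parallel gripper is mounted at the origin on the work surface. World frame = base frame: x ahead of the robot, y to its left, z up, the work surface at z = 0. Lengths are in m, angles in degrees, forces in N, time in s.
With the tool pointing down it reaches from about 0.425 to 0.875 m from the base axis. Payload 4.7 kg.
Tool frame: the origin (TCP) lies midway between the tips of the shut fingers; the grasp point (between the pads) lies 19 mm behind it; z points along the fingers, y is the direction in which the jaws open and shut (so a half turn about z gives the same grasp; the last joint's range is limited). The gripper opens to 87 mm and grips with 3 to 60 N. Pads are 19 mm wide; open, the fingers measure 117 mm over their backs; the gripper's body (75 mm by 190 mm) begins 51 mm behind the grasp point.
Start: joints at [-72.875, 18.392, -4.016, 83.108, 1.295, 78.541, -3.26], TCP at [0.183, 0.624, 0.223] pointing down, gripper open.
Joint ranges: [-163.93, 163.93], [-17.29, 119.83], [-79.2, 71.16], [3.27, 140.29], [-89.18, 269.18], [5.43, 117.66], [-154.24, 154.24]. Speed limits (degrees/s): [147.25, 147.25, 180, 180, 180, 180, 180].

INTERFACE

Orientations are given as [roll, pitch, yaw] about the fixed x, y, z axes, in that order (R = Rz(yaw) Ry(pitch) Rx(roll)).
In Python, from cell import env gives the robot as it stands.
- The arm moves only by the tool apply_moves, never from a script. Its argument "targets" is a list of rows, each a list of 2 entries, a list of its own where there are three numbers: the shift along the world's x, y, z in mm, then the turn, a rotation vector about the world's x, y, z in rad. A call has 1 to 8 rows; each row is the pose to reach, as a shift and turn from the pose commanded when the call began; what a row does not reach only later rows make up. A row lasts 1/10 s, in which the tool goes at most 50 mm and 8.59 degrees, less where a joint would pass 70% of its speed; a pose out of reach is approached as far as the arm can. A call with a gripper value outside its range is refused whole. "hand" is the finger opening in mm, from 0 to 87, set as the call begins (left out, the last holds). The fingers move at their own pace and stop on an object; "squeeze" is the grip in N (left out, the last holds). Time passes only in rows, so rows that repeat a pose let the fingers close. It gives the time, the measured TCP pose, the force and the opening at its end, in the units of the state.
- env.get_obs(): the state, without advancing time (a new reading comes with each control period).
- env.read_camera(name): name is "scene" or "top"; returns a dict with "image" (420x560x3 uint8, red, green, blue), "camera_matrix" (3x3 intrinsics, pixels), "camera_from_world" (4x4, takes a point from world to camera coordinates). Camera axes: x right, y down, z forward; pixel columns grow to the right and rows downward; lengths in m; the calibration is good to about 2 mm. A picture is of the moment at which its call begins. There is no depth.
- env.sign_off(): hands the job in, once; it reports no verdict.
Trained networks look in a picture, given as the dict that the camera call returned (one of the last four; its "shot" number tells which), for a name from the list of things; names that differ only in an ending like _2 or _b are one class to them, and where a whole thing is asked for, a point or a joint stands for the part that bears it (a point fixed in the world has none). Each returns a list of dicts, best first, with "conf" (0 to 1); they miss things now and then, are a little off and sometimes report something else, mostly with a low value. They report only what shows in the picture. A call takes as long as a camera call. They do not tell look-alikes from the thing itself.
- env.regions_of(picture, target): "region" (420x560 bool, what is visible of it) and "rect" ([left, top, right, bottom] in pixels, round what is visible of it).
The state is a dict: "time_s": time; "qpos": joint angles; "joint_velocities": joint speeds; "effort": joint torques, N m; "tool_pos": TCP position; "tool_rot": TCP orientation; "force": force on the tool from outside, world axes, zero at the start; "wrist_torque": the same for the moment, N m; "grip_width": finger opening in m.
Only numpy, scipy, OpenCV 4.12 (cv2) and the standard library are available. Lean on these libraries where they do the work, as an engineer would, in place of code of your own. Each camera call takes 0.05 s, during which the arm holds its last target. There are 200 camera calls.

TASK

Set the contact gap of the open contactor on the sloping stand. Take the larger of the two gap gauges out of its wooden block, lower its blade (do not drop it) midway across the contacts into the gap between the two copper contacts until its shoulder sits fully home on top of them, let go, then slide the adjustable upper contact down the slope until the blade is nipped square between the contacts. Leave the gauge standing there for me to lock the bolts, and leave the other gauge, the arc chute, the spanner and the tin where they are.

Things in the scene. Friction and masses are not known exactly. Their poses are not given: they have to be found in the camera images.
- gauge: Larger gap gauge, loose, 160 g, upright in either slot of the block. Origin: centre of its shoulder's underside; z up the handle, x blade thickness, y width. Steel blade 6 (x) x 28 (y) mm, 36 mm long below the shoulder (last 4 mm 3.5 x 24). Shoulder 26 x 38 mm, z 0 to 8. Black handle 18 (x) x 34 (y) mm, z 8 to 82. Same after a half turn about z.
- small_gauge: The smaller gauge, a bystander of the same form (blade 4 x 20 x 30 mm, shoulder 18 x 28 x 6 mm, handle 14 x 24 x 50 mm), in the other slot. Origin and axes as for the larger gauge.
- gauge_block: Wooden gauge block, fixed, 64 (x) x 150 (y) x 50 mm (z), origin under its centre. Two slots in its top, 8 (x) x 31 (y) mm, 42 mm deep, at y -36 and +36 mm; the gauges stand in them with their shoulders on the block's top.
- gap_seat (a point): Top edge of the lower copper contact's working face, midway across. Axes: x up the slope, y across, z square out of the panel (35 deg from vertical, leaning to the stand's low side). Panel surface at z -50 mm. The lower contact (rigid, 40 mm wide in y, 12 mm thick) has its face at x 0, z -44 to 0; the coil lies behind it, x -50 to -130 mm, up to z +10.
- upper_face (a point): On the adjustable contact, moving with it: top edge of its copper face, midway across. Axes as gap_seat. The face is parallel to the lower contact's, 40 mm wide, z -44 to 0; it lies at gap_seat x = 12.5 mm minus joint adjuster, level with it. The gap between the faces is open at the top and both ends.
- adjuster (a joint): Slide of the adjustable upper contact, m: 0 = gap fully open (12.5 mm), grows as it moves down the slope (gap = 12.5 mm - value; range 0 to 10 mm, starts at 0 to 3.5 mm). Its bolts are only snug: it stays where left; about 6 N pushes it down the slope, 10 N up. It meets the 6 mm blade at about 6.5 mm.
- flag (a point): Middle of the adjustable contact's upright brass terminal flag, 40 mm above the panel. Axes as gap_seat. Flag 10 mm thick (x), 40 mm wide (y), from the panel to 60 mm above it; up the slope of it is clear. Down the slope are 66 mm clear to its 50 mm tall contact post (14 mm thick), over an 8 mm foot with bolt heads to 15 mm above the panel.
- stand: Grey sloping steel stand, fixed, carrying the contactor panel; base 240 (x) x 180 (y) mm; origin on the bench under the panel's middle, x pointing to the high side, z up. The panel's top edge is about 185 mm above the bench.
- arc_chute: Bystander: the contactor's removed arc chute, white ceramic box 52 (x) x 108 (y) x 85 mm with steel splitter plates, origin under its centre.
- spanner: Bystander: steel spanner, 160 mm long, lying flat along its x.
- tin: Bystander: flat round aluminium tin, 72 mm across, 24 mm high, origin under its centre.
Mind the look-alikes: they are no part of the job. What is shaped like the gauge but pink or red is not meant.

How it is judged (in metres and radians):
On the way, in this order (a step that is already met when the one before it is completed fails the run):
1. the gauge's blade is in the gap between the contacts, its shoulder home on their tops (z of gauge in the frame of gap_seat between -0.003 and 0.003 m and x of gauge in the frame of gap_seat between -0.002 and 0.012 m and y of gauge in the frame of gap_seat between -0.008 and 0.008 m and angle between the z axis of gauge and the z axis of gap_seat, either way round below 0.3 rad), for 0.2 s.
2. the gauge, let go, is nipped by the adjustable contact: gap no wider than 7 mm (value of joint adjuster above 0.0055 m and contact force between the fingers and gauge below 0.1 N and angle between the z axis of gauge and the z axis of gap_seat, either way round below 0.1 rad), for 0.2 s.
At the end, for the whole second after the job is handed in: The larger gauge stands at rest between the contacts, square to the panel within about 6 degrees, its shoulder within 2.5 mm of the contacts' tops and within 8 mm of midway across, and the adjustable contact is closed on the 6 mm blade (gap no wider than 7 mm) (value of joint adjuster above 0.0055 m and z of gauge in the frame of gap_seat between -0.003 and 0.0025 m and x of gauge in the frame of gap_seat between 0 and 0.006 m and y of gauge in the frame of gap_seat between -0.008 and 0.008 m and angle between the z axis of gauge and the z axis of gap_seat, either way round below 0.1 rad and linear speed of gauge below 0.02 m/s); the robot touches nothing.
It fails at once if the larger gauge is dropped (linear speed of gauge above 0.4 m/s and contact force between the fingers and gauge below 0.05 N).
It fails at once if the smaller gauge is disturbed (distance of small_gauge from where it was at the start of the episode above 0.015 m).
It fails at once if the arc chute is disturbed (distance of arc_chute from where it was at the start of the episode above 0.02 m).
It fails at once if the spanner is disturbed (distance of spanner from where it was at the start of the episode above 0.02 m).
It fails at once if the tin is disturbed (distance of tin from where it was at the start of the episode above 0.02 m).
It also fails if it takes over 54 s, if anything falls off the work surface, if the arm or the gripper's body presses on something with over 40 N, if the wrist force passes 120 N, or if a joint passes its speed limit or range.

## Working session

There is one attempt and no reset: what is moved stays moved. The work goes in short steps, Python scripts to look and compute and a tool call to move; the robot and the scene stay as the last step left them, time stands still between calls to the robot, and variables do not carry over. Pictures are saved under pics/ and viewed, about 8 in all and at most 12, crops included, and the job is handed in when it is done.

Besides the shell and the picture viewer there is one more tool, called as a command line: name --argument value ..., lists and objects as JSON in quotes. apply_moves: Moves the arm, as the interface text tells. Its arguments: {"type":"object","properties":{"targets":{"type":"array","items":{"type":"array"}},"hand":{"type":"number"},"squeeze":{"type":"number"}},"required":["targets"]}

```bash
mkdir -p pics; ls
python3 - <<'E'
from cell import env
import cv2,numpy as np,pickle
o=env.get_obs();print({k:np.round(v,3).tolist() for k,v in o.items()})
ims=[]
for n in ("scene","top"):
    p=env.read_camera(n);ims.append(p["image"]);print(n,p["camera_matrix"].round(1).tolist(),p["camera_from_world"].round(3).tolist())
    for t in ["gauge","small_gauge","gauge_block","upper_face","flag","stand","arc_chute","spanner","tin"]:
        r=env.regions_of(p,t);print(t,[(round(d["conf"],2),np.round(d["rect"]).tolist(),int(d["region"].sum())) for d in r[:4]])
    pickle.dump(p,open(f"{n}0.pkl","wb"))
    cv2.imwrite(f"pics/{n}0.png",cv2.resize(p["image"][:,:,::-1],(800,600)))
E
```

```text
pics
{'time_s': 0.0, 'qpos': [-72.874, 18.439, -4.015, 83.174, 1.296, 78.541, -3.26], 'joint_velocities': [-0.006, -0.072, 0.081, 0.062, 0.042, -0.075, 0.054], 'effort': [0.001, -49.13, -0.404, -31.253, -0.064, 0.044, 0.0], 'tool_pos': [0.183, 0.623, 0.221], 'tool_rot': [-179.891, 0.007, 163.683], 'force': [0.731, -0.787, -0.184], 'wrist_torque': [0.025, -0.038, -0.023], 'grip_width': 0.087}
scene [[534.0, 0.0, 269.3], [0.0, 534.0, 208.8], [0.0, 0.0, 1.0]] [[-0.444, 0.896, 0.001, 0.201], [0.546, 0.271, -0.793, -0.176], [-0.711, -0.352, -0.61, 1.801], [0.0, 0.0, 0.0, 1.0]]
gauge [(0.85, [402.0, 228.0, 418.0, 270.0], 402), (0.75, [335.0, 242.0, 351.0, 283.0], 340), (0.72, [366.0, 253.0, 387.0, 291.0], 536), (0.71, [362.0, 223.0, 382.0, 250.0], 429)]
small_gauge [(0.75, [342.0, 216.0, 352.0, 238.0], 197)]
gauge_block [(0.77, [325.0, 226.0, 389.0, 272.0], 1174)]
upper_face [(0.96, [180.0, 194.0, 222.0, 219.0], 709)]
flag [(0.96, [185.0, 191.0, 223.0, 218.0], 775)]
stand [(0.85, [156.0, 193.0, 267.0, 288.0], 6793)]
arc_chute [(0.75, [138.0, 185.0, 184.0, 212.0], 266), (0.68, [266.0, 278.0
[... 333 characters left out ...]
 0.0, 0.0, 1.0]]
gauge [(0.76, [143.0, 245.0, 159.0, 262.0], 204), (0.64, [162.0, 206.0, 181.0, 222.0], 188), (0.61, [148.0, 277.0, 173.0, 288.0], 185), (0.54, [174.0, 241.0, 189.0, 249.0], 123)]
small_gauge [(0.5, [200.0, 248.0, 210.0, 255.0], 60)]
gauge_block [(0.62, [170.0, 234.0, 225.0, 264.0], 822), (0.19, [308.0, 173.0, 325.0, 207.0], 458)]
upper_face [(0.7, [308.0, 171.0, 324.0, 207.0], 469)]
flag [(0.66, [305.0, 170.0, 327.0, 210.0], 526)]
stand [(0.78, [277.0, 156.0, 350.0, 252.0], 5012)]
arc_chute [(0.98, [197.0, 143.0, 241.0, 176.0], 879)]
spanner [(0.82, [381.0, 228.0, 396.0, 274.0], 297)]
tin [(0.74, [279.0, 158.0, 351.0, 252.0], 4940), (0.73, [141.0, 175.0, 166.0, 198.0], 432)]
```

View pics/scene0.png

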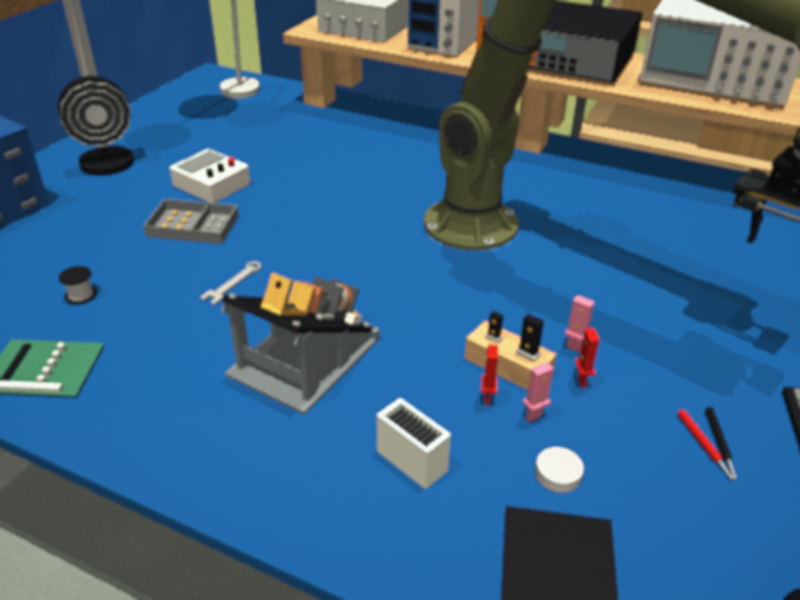

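View pics/top0.png

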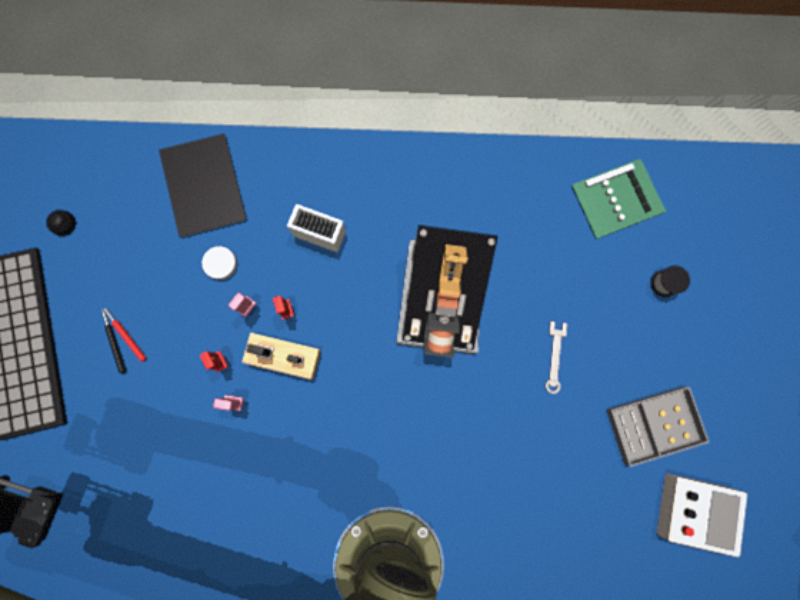

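Run:
```python
import cv2,numpy as np,pickle
s=pickle.load(open("scene0.pkl","rb"));t=pickle.load(open("top0.pkl","rb"))
def c(p,x,y,w,h,k):return cv2.resize(p["image"][y:y+h,x:x+w,::-1],(w*k,h*k),interpolation=cv2.INTER_CUBIC)
# stand: 100x75 crops at x8 -> 
cv2.imwrite("pics/stand.png",np.hstack([c(s,170,184,100,100,4)[:, :],c(t,270,150,100,100,4)]))
a=np.hstack([c(s,170,184,100,75,4),c(s,320,205,100,75,4)]);b=np.hstack([c(t,270,155,100,75,4),c(t,140,215,100,75,4)])
cv2.imwrite("pics/crops.png",np.vstack([a,b]))
for p in (s,t):
    M=p["camera_from_world"];print((-M[:3,:3].T@M[:3,3]).round(3))
```

```text
[1.465 0.501 0.958]
[0.387 0.02  1.222]
```

View pics/crops.png

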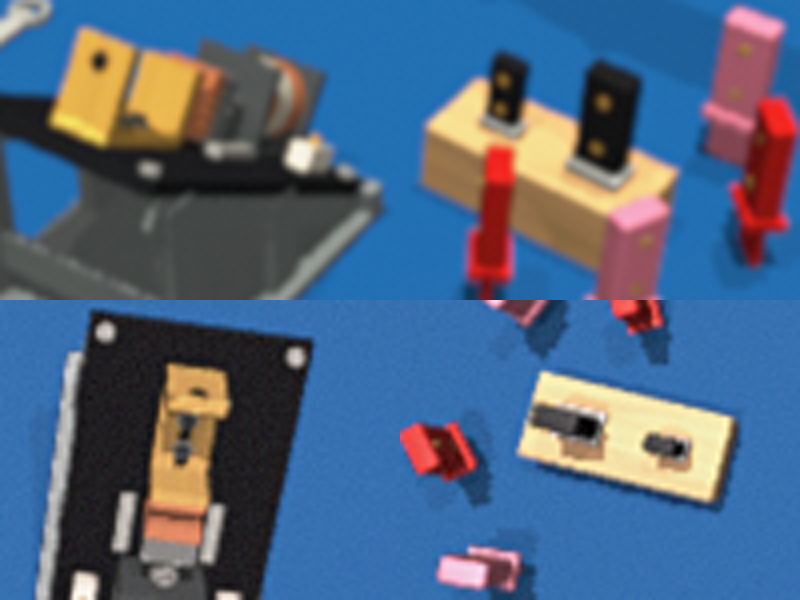

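Run:
```python
import cv2,numpy as np,pickle
s=pickle.load(open("scene0.pkl","rb"))["image"];t=pickle.load(open("top0.pkl","rb"))["image"]
k=9
a=cv2.resize(s[187:222,175:263,::-1],None,fx=k,fy=k,interpolation=cv2.INTER_CUBIC)
b=cv2.resize(t[168:256,298:330,::-1],None,fx=k,fy=k,interpolation=cv2.INTER_CUBIC)
b=cv2.rotate(b,cv2.ROTATE_90_COUNTERCLOCKWISE)
for im in(a,b):
    for i in range(0,im.shape[1],90):cv2.line(im,(i,0),(i,6),(255,255,255),1)
    for i in range(0,im.shape[0],90):cv2.line(im,(0,i),(6,i),(255,255,255),1)
cv2.imwrite("pics/st9.png",np.vstack([a,b])[:600])
```

```text
(no output)
```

View pics/st9.png

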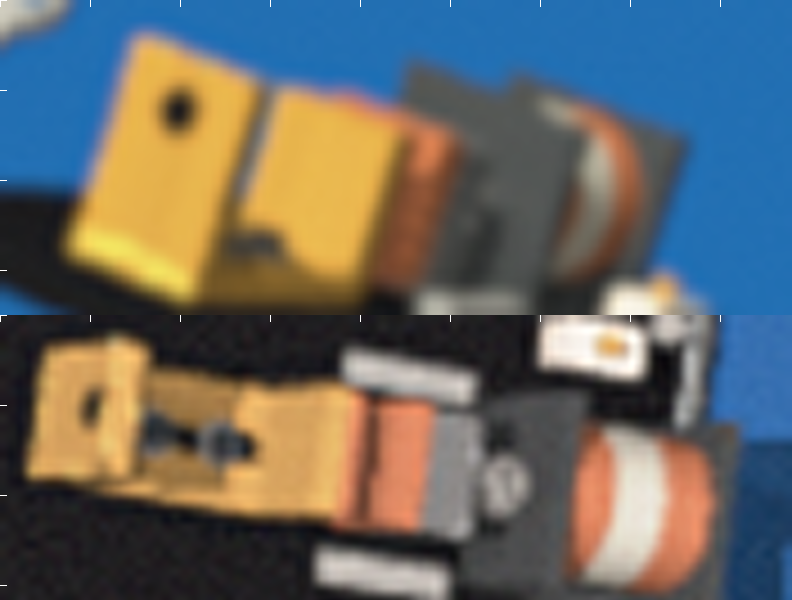

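```bash
cat > h.py <<'E'
import numpy as np,pickle,cv2
from scipy.optimize import least_squares
from scipy.spatial.transform import Rotation as Ro
def proj(p,X):
    M=p["camera_from_world"];c=np.atleast_2d(X)@M[:3,:3].T+M[:3,3]
    K=p["camera_matrix"];return np.c_[K[0,0]*c[:,0]/c[:,2]+K[0,2],K[1,1]*c[:,1]/c[:,2]+K[1,2]]
def Rg(yaw): # columns: x up slope, y across, z out of panel
    return (Ro.from_euler('z',yaw)*Ro.from_euler('y',-35,degrees=True)).as_matrix()
def ray(p,uv):
    M=p["camera_from_world"];d=np.linalg.inv(p["camera_matrix"])@np.r_[uv,1]
    return -M[:3,:3].T@M[:3,3],M[:3,:3].T@d
def load(n):return pickle.load(open(n,"rb"))
E
cat > fit.py <<'E'
from h import *
s=load("scene0.pkl");t=load("top0.pkl")
S=lambda x,y:((x+.5)/9-.5+175,(y+.5)/9-.5+187)
T=lambda x,y:(298+31.5-((y-315+.5)/9),168+(x+.5)/9-.5)
# flag/post x rel. to post downhill face u: post u..u+14, flag u+80..u+90
obs=[(s,S(138,35),1,90,-20,10),(s,S(258,78),1,90,20,10),(s,S(277,88),1,14,-20,0),(s,S(405,128),1,14,20,0),
(t,T(106,338),1,90,-20,10),(t,T(97,478),1,90,20,10),(t,T(150,338),1,80,-20,10),(t,T(137,478),1,80,20,10),
(t,T(362,388),1,0,-20,0),(t,T(335,521),1,0,20,0),(t,T(437,400),0,-12,-20,0),(t,T(420,531),0,-12,20,0)]
def res(v):
    R=Rg(v[3]);r=[]
    for p,uv,m,x,y,z in obs:
        X=v[:3]+R@(np.array([x+m*v[4]*1e3,y,z])/1e3);r.append(proj(p,X)[0]-uv)
    return np.ravel(r)
if __name__=="__main__":
    f=least_squares(res,[.6,-.05,.15,-.1,.02],loss='soft_l1');v=f.x
    print(v.round(4),np.degrees(v[3]).round(2));print(res(v).reshape(-1,2).round(2))
    J=f.jac;print("sd",np.sqrt(np.diag(np.linalg.inv(J.T@J))).round(4)*.4)
    np.save("stand.npy",v)
    R=Rg(v[3]);U=v[4]*1e3
    k=9
    def draw(im,p,tf,edges,col):
        for a,b in edges:
            q=[tf(proj(p,v[:3]+R@(np.array(c)/1e3))[0]) for c in(a,b)]
            cv2.line(im,*[tuple(int(round(w)) for w in c) for c in q],col,1)
    def box(x0,x1,y0,y1,z0,z1):
        c=[(x,y,z) for x in(x0,x1) for y in(y0,y1) for z in(z0,z1)]
        return [(a,b) for i,a in enumerate(c) for b in c[i+1:] if sum(m!=n for m,n in zip(a,b))==1]
    a=cv2.resize(s["image"][187:222,175:263,::-1],None,fx=k,fy=k,interpolation=cv2.INTER_CUBIC)
    b=cv2.resize(t["image"][168:256,298:330,::-1],None,fx=k,fy=k,interpolation=cv2.INTER_CUBIC)
    b=np.ascontiguousarray(cv2.rotate(b,cv2.ROTATE_90_COUNTERCLOCKWISE))
    ts=lambda q:((q[0]-175+.5)*9,(q[1]-187+.5)*9)
    tt=lambda q:((q[1]-168+.5)*9,(329.5-q[0])*9)
    for im,p,tf in((a,s,ts),(b,t,tt)):
        draw(im,p,tf,box(-12,0,-20,20,-44,0),(255,255,0));draw(im,p,tf,box(U,U+14,-20,20,-50,0),(0,255,0))
        draw(im,p,tf,box(U+80,U+90,-20,20,-50,10),(255,0,255))
    cv2.imwrite("pics/ov.png",np.vstack([a,b])[:600])
E
python3 fit.py
```

```text
[ 0.5412 -0.1033  0.1467 -0.0932  0.0139] -5.34
[[-0.09 -0.14]
 [-0.05  0.27]
 [ 0.34 -0.41]
 [-1.01  0.14]
 [-0.39  0.77]
 [ 0.54  0.  ]
 [-1.   -0.74]
 [-0.01 -1.05]
 [-0.31  0.19]
 [ 0.49  1.51]
 [-0.42 -0.13]
 [ 0.31  0.1 ]]
sd [0.00076 0.00056 0.0008  0.009   0.00108]
```

View pics/ov.png

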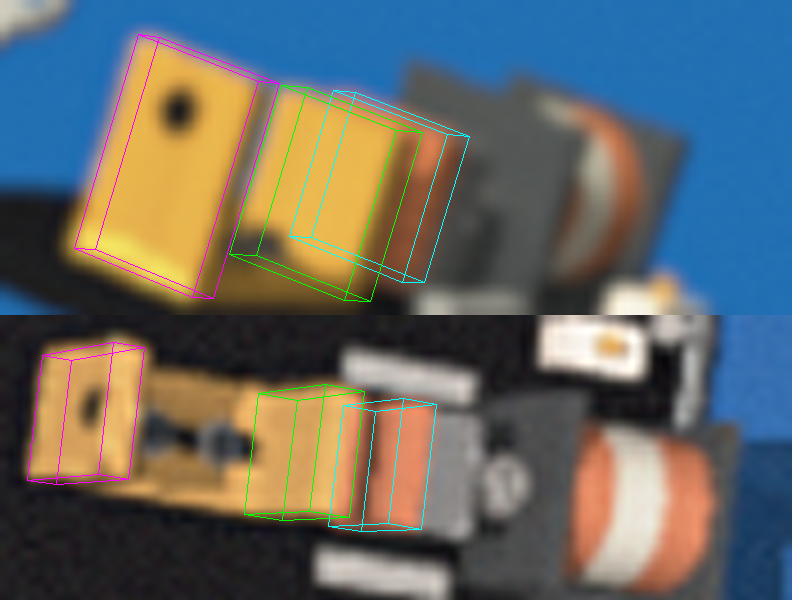

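Run:
```python
from h import *
v=np.load("stand.npy");t=load("top0.pkl");s=load("scene0.pkl");R=Rg(v[3])
def onplane(p,uv,z):
    o,d=ray(p,uv);n=R[:,2];P=v[:3]+n*z;return o+d*((P-o)@n)/(d@n)
for x,y in [(92,312),(313,342),(60,570),(266,570)]:
    P=onplane(t,((x+.5)/4-.5+270,(y-300+.5)/4-.5+155),-.05);print(P.round(4),(R.T@(P-v[:3])*1e3).round(1))
# panel/contacts: subpixel colour profile across the gap in top view along gap x at z=0, y=-12..12 mean
for yy in (-12,0,12):
    X=np.array([v[:3]+R@np.array([x,yy,0])/1 for x in []])
xs=np.arange(-32,40,2.)
for yy in(-14,0,14):
    q=proj(t,np.array([v[:3]+R@(np.array([x,yy,0])/1e3) for x in xs])).astype(np.float32)
    c=cv2.remap(t["image"],q[:,0].reshape(1,-1),q[:,1].reshape(1,-1),cv2.INTER_CUBIC)[0]
    print(yy,[(int(x),*map(int,k)) for x,k in zip(xs,c)])
```

```text
[ 0.6874 -0.0392  0.1834] [135.4  77.4 -50. ]
[ 0.6709 -0.1957  0.1821] [133.1 -80.  -50. ]
[ 0.5177 -0.0252  0.0642] [-72.4  75.5 -50. ]
[ 0.5205 -0.1811  0.0763] [-51.3 -79.4 -50. ]
-14 [(-32, 63, 63, 64), (-30, 92, 89, 89), (-28, 127, 123, 121), (-26, 148, 143, 141), (-24, 149, 144, 143), (-22, 144, 140, 140), (-20, 144, 141, 140), (-18, 142, 142, 142), (-16, 144, 142, 141), (-14, 156, 141, 138), (-12, 183, 139, 124), (-10, 212, 137, 107), (-8, 229, 139, 101), (-6, 231, 143, 103), (-4, 230, 144, 104), (-2, 228, 141, 103), (0, 226, 135, 99), (2, 221, 131, 96), (4, 209, 125, 91), (6, 196, 118, 84), (8, 154, 94, 68), (10, 131, 81, 61), (12, 158, 93, 68), (14, 203, 122, 86), (16, 233, 150, 104), (18, 239, 169, 108), (20, 235, 181, 107), (22, 237, 186, 108), (24, 235, 184, 106), (26, 230, 175, 102), (28, 224, 167, 96), (30, 221, 164, 96), (32, 222, 168, 100), (34, 218, 165, 98), (36, 212, 160, 93), (38, 207, 157, 90)]
0 [(-32, 135, 131, 128), (-30, 121, 118, 115), (-28, 129, 126, 121), (-26, 138, 134, 131), (-24, 143, 138, 137), (-22, 142, 138, 136), (-20, 141, 139, 138), (-18, 140, 13
[... 624 characters left out ...]
8, 134, 131, 128), (-26, 153, 149, 146), (-24, 144, 141, 141), (-22, 141, 138, 137), (-20, 144, 140, 138), (-18, 140, 138, 139), (-16, 138, 136, 137), (-14, 141, 135, 132), (-12, 163, 130, 118), (-10, 192, 127, 105), (-8, 219, 136, 100), (-6, 232, 142, 100), (-4, 228, 140, 100), (-2, 228, 139, 101), (0, 224, 137, 101), (2, 218, 134, 99), (4, 202, 125, 92), (6, 178, 109, 81), (8, 126, 76, 56), (10, 110, 66, 49), (12, 149, 90, 66), (14, 198, 120, 87), (16, 233, 147, 103), (18, 234, 160, 104), (20, 234, 178, 107), (22, 237, 191, 110), (24, 236, 189, 107), (26, 232, 180, 102), (28, 226, 173, 100), (30, 220, 167, 97), (32, 215, 164, 94), (34, 213, 162, 92), (36, 214, 162, 92), (38, 216, 163, 94)]
```

```bash
cat > fitb.py <<'E'
from h import *
s=load("scene0.pkl");t=load("top0.pkl")
S=lambda x,y:((x-400+.5)/4-.5+320,(y+.5)/4-.5+205)
T=lambda x,y:((x-400+.5)/4-.5+140,(y-300+.5)/4-.5+215)
# block local (x,y,z): scene: left=-y, far=-x
obs=[(s,S(425,130),32,-75,50),(s,S(476,76),-32,-75,50),(s,S(678,176),-32,75,50),(s,S(421,187),32,-75,0),
(t,T(545,372),32,75,50),(t,T(735,418),32,-75,50),(t,T(715,503),-32,-75,50),(t,T(518,452),-32,75,50)]
def res(v):
    R=Ro.from_euler('z',v[2]).as_matrix();return np.ravel([proj(p,np.r_[v[:2],v[3]]+R@(np.array(c)/1e3))[0]-uv for p,uv,*c in obs])
f=least_squares(res,[.5,.3,-.2,0],loss='soft_l1');v=f.x
print(v.round(4),np.degrees(v[2]).round(2));print(res(v).reshape(-1,2).round(2));np.save("block.npy",v)
R=Ro.from_euler('z',v[2]).as_matrix()
print("gauge",np.r_[v[:2],v[3]]+R@[0,.036,.05])
k=8
def box(x0,x1,y0,y1,z0,z1):
    c=[(x,y,z) for x in(x0,x1) for y in(y0,y1) for z in(z0,z1)]
    return [(a,b) for i,a in enumerate(c) for b in c[i+1:] if sum(m!=n for m,n in zip(a,b))==1]
out=[]
for p,ox,oy,w,h in((s,320,208,98,37),(s,320,208,98,75),(t,165,225,98,38)):
    if h==75:continue
    im=cv2.resize(p["image"][oy:oy+h,ox:ox+w,::-1],None,fx=k,fy=k,interpolation=cv2.INTER_CUBIC)
    for B,col in((box(-32,32,-75,75,0,50),(0,255,0)),(box(-13,13,17,55,50,58),(255,0,255)),(box(-9,9,19,53,58,132),(255,255,0)),(box(-7,7,-48,-24,56,106),(0,255,255))):
        for e in B:
            q=[proj(p,np.r_[v[:2],v[3]]+R@(np.array(c)/1e3))[0] for c in e]
            cv2.line(im,*[(int((c[0]-ox+.5)*k),int((c[1]-oy+.5)*k)) for c in q],col,1)
    out.append(im)
cv2.imwrite("pics/ovb.png",np.vstack(out)[:600])
E
python3 fitb.py
```

```text
[ 0.4312  0.2413 -0.2188 -0.0028] -12.54
[[-0.18 -0.23]
 [ 0.45  1.24]
 [-0.51 -0.36]
 [-0.4  -0.27]
 [-0.25 -0.08]
 [-0.33  0.28]
 [-0.87 -0.42]
 [ 0.56  0.34]]
gauge [0.43896628 0.27648563 0.04716916]
```

View pics/ovb.png

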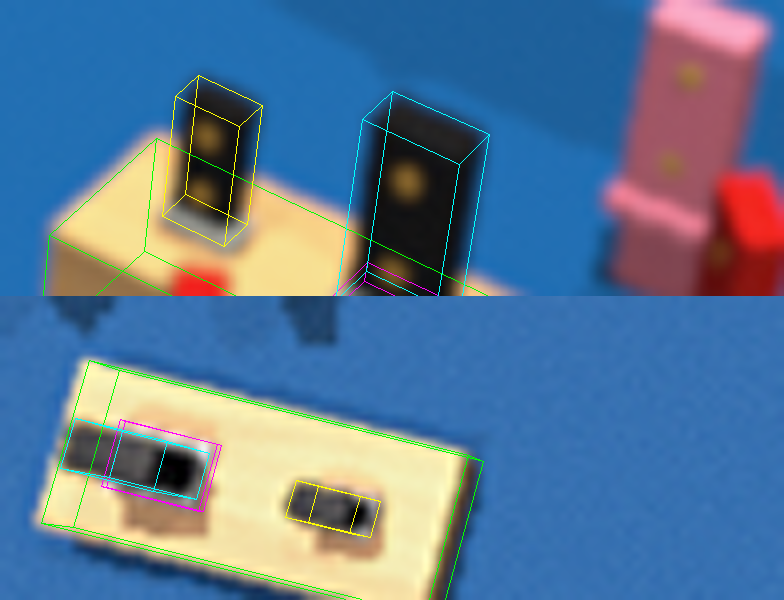

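apply_moves --targets '[[[25,-35,4],[0,0,-0.149]],[[50,-70,8],[0,0,-0.298]],[[75,-105,12],[0,0,-0.447]],[[100,-140,16],[0,0,-0.596]],[[125,-175,20],[0,0,-0.745]],[[150,-210,24],[0,0,-0.894]],[[175,-245,28],[0,0,-1.043]],[[200,-280,30],[0,0,-1.192]]]' --hand 60

```text
time_s: 1.8
tool_pos: [0.3836, 0.3424, 0.2533]
tool_rot: [179.9, -0.1, 95.0]
force: [0.4, 0.4, -0.5]
grip_width: 0.0601
```

apply_moves --targets '[[[28,-33,0],[0,0,-0.149]],[[56,-66,0],[0,0,-0.298]],[[56,-67,-10],[0,0,-0.312]],[[56,-67,-30],[0,0,-0.312]],[[56,-67,-30],[0,0,-0.312]],[[56,-67,-30],[0,0,-0.312]]]'

```text
time_s: 2.4
tool_pos: [0.4382, 0.2772, 0.2226]
tool_rot: [-180.0, 0.0, 77.6]
force: [-0.1, 0.0, 0.5]
grip_width: 0.0598
```

apply_moves --targets '[[[1,-1,-40],[0,0,0]],[[1,-1,-80],[0,0,0]],[[1,-1,-110],[0,0,0]],[[1,-1,-125],[0,0,0]],[[1,-1,-135],[0,0,0]],[[1,-1,-139],[0,0,0]],[[1,-1,-139],[0,0,0]],[[1,-1,-139],[0,0,0]]]'

```text
time_s: 3.2
tool_pos: [0.4404, 0.2765, 0.0848]
tool_rot: [179.9, -0.1, 77.5]
force: [0.2, -0.8, -1.0]
grip_width: 0.0595
```

apply_moves --targets '[[[0,0,0],[0,0,0]],[[0,0,0],[0,0,0]],[[0,0,0],[0,0,0]],[[0,0,0],[0,0,0]],[[0,0,0],[0,0,0]],[[0,0,0],[0,0,0]]]' --hand 0 --squeeze 20

```text
time_s: 3.8
tool_pos: [0.4396, 0.2758, 0.0836]
tool_rot: [-180.0, 0.0, 77.5]
force: [-0.3, 0.6, 1.0]
grip_width: 0.0199
```

apply_moves --targets '[[[0,0,0],[0,0,0]],[[0,0,0],[0,0,0]],[[0,0,0],[0,0,0]]]' --squeeze 30

```text
time_s: 4.1
tool_pos: [0.4395, 0.2759, 0.0836]
tool_rot: [-180.0, 0.0, 77.5]
force: [-0.3, -0.9, 0.4]
grip_width: 0.018
```

Run:
```python
from cell import env
from h import *
p=env.read_camera("scene");pickle.dump(p,open("s1.pkl","wb"))
cv2.imwrite("pics/s1.png",cv2.resize(p["image"][150:300,280:480,::-1],(800,600),interpolation=cv2.INTER_CUBIC))
o=env.get_obs();print({k:np.round(v,4).tolist() for k,v in o.items()})
```

```text
{'time_s': 4.15, 'qpos': [-51.64, 9.2431, 18.009, 111.6234, -3.3003, 59.6303, -44.664], 'joint_velocities': [-0.0977, -0.0599, -0.0299, -0.0502, -0.0315, 0.0636, 0.0454], 'effort': [0.1714, -34.6052, 1.8011, -27.6482, 0.0789, -0.2322, -0.0035], 'tool_pos': [0.4395, 0.2759, 0.0836], 'tool_rot': [-179.9929, 0.0066, 77.5155], 'force': [-0.532, 0.6223, 1.2513], 'wrist_torque': [-0.107, 0.2297, -0.0336], 'grip_width': 0.0178}
```

View pics/s1.png

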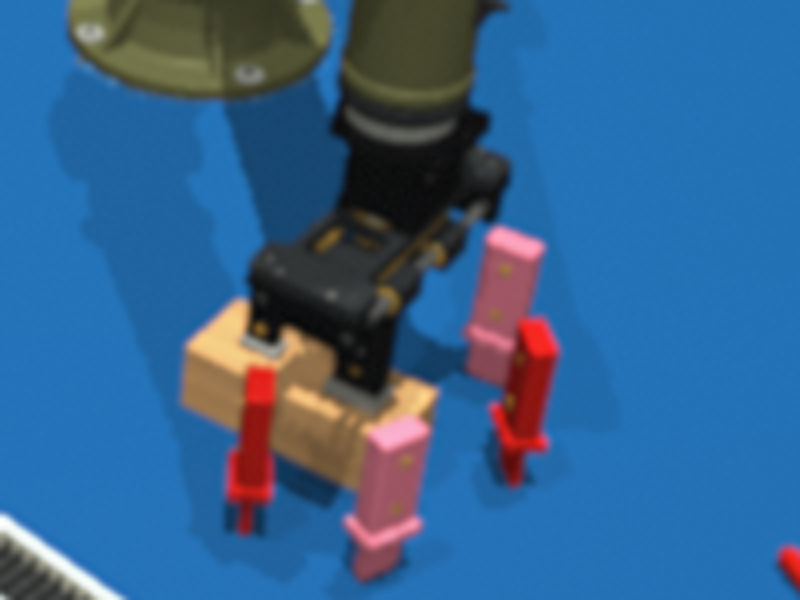

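apply_moves --targets '[[[0,0,8],[0,0,0]],[[0,0,25],[0,0,0]],[[0,0,60],[0,0,0]],[[0,0,105],[0,0,0]],[[0,0,150],[0,0,0]],[[0,0,170],[0,0,0]],[[0,0,170],[0,0,0]]]'

```text
time_s: 4.85
tool_pos: [0.4415, 0.2768, 0.2577]
tool_rot: [179.7, -0.3, 77.5]
force: [-0.4, 0.2, -1.8]
grip_width: 0.018
```

```bash
cat > plan.py <<'E'
from h import *
from cell import env
import sys
def plan(gx,gy,gz,d=.0336):
    v=np.load("stand.npy");R=Rg(v[3]);o=env.get_obs()
    Rt=np.c_[np.cross(R[:,0],-R[:,2]),R[:,0],-R[:,2]]
    T=v[:3]+R@[gx,gy,gz+d]
    C=Ro.from_euler('xyz',o["tool_rot"],degrees=True);rv=(Ro.from_matrix(Rt)*C.inv()).as_rotvec()
    g=R.T@(o["tool_pos"]-v[:3]);g[2]-=d
    print("tcp",o["tool_pos"].round(4) if hasattr(o["tool_pos"],'round') else o["tool_pos"],"shift mm",((T-o["tool_pos"])*1e3).round(1),"rot",rv.round(4),"F gapframe",(R.T@np.array(o["force"])).round(1),"gauge now mm",(g*1e3).round(1),"t",o["time_s"],"w",round(float(o["grip_width"]),4))
    print("R cols",R[:,0].round(3),R[:,1].round(3),R[:,2].round(3))
if __name__=="__main__":plan(*map(float,sys.argv[1:]))
E
python3 plan.py .0058 0 .07
```

```text
tcp [0.4415 0.2768 0.2577] shift mm [  45.3 -375.   -22.8] rot [-0.0997 -0.5984  0.1195] F gapframe [-1.3  0.2 -1.3] gauge now mm [-46.6 369.1 134.5] t 4.85 w 0.018
R cols [ 0.816 -0.076  0.574] [ 0.093  0.996 -0.   ] [-0.571  0.053  0.819]
```

apply_moves --targets '[[[5,-40,15],[-0.012,-0.075,0.015]],[[10,-85,20],[-0.025,-0.15,0.03]],[[15,-130,20],[-0.037,-0.225,0.045]],[[20,-175,20],[-0.05,-0.3,0.06]],[[25,-220,20],[-0.062,-0.375,0.075]],[[32,-265,20],[-0.075,-0.45,0.09]],[[38,-310,20],[-0.087,-0.525,0.105]],[[45,-345,10],[-0.1,-0.598,0.119]]]'

```text
time_s: 5.65
tool_pos: [0.4836, 0.0893, 0.2383]
tool_rot: [158.3, 0.6, 82.9]
force: [-0.1, 0.9, -1.1]
grip_width: 0.0181
```

apply_moves --targets '[[[0,-20,-10],[0,0,0]],[[0,-30,-20],[0,0,0]],[[0,-30,-33],[0,0,0]],[[0,-30,-33],[0,0,0]],[[0,-30,-33],[0,0,0]]]'

```text
time_s: 6.15
tool_pos: [0.4831, 0.0612, 0.2055]
tool_rot: [158.4, 0.6, 83.0]
force: [0.4, 0.1, -1.7]
grip_width: 0.018
```

```bash
python3 plan.py .0058 0 .045
python3 - <<'E'
from cell import env
from h import *
import fit
ims=[]
for n in("scene","top"):
    p=env.read_camera(n);pickle.dump(p,open(n+"2.pkl","wb"));ims.append(p["image"])
a=cv2.resize(ims[0][150:225,165:265,::-1],(800,600),interpolation=cv2.INTER_CUBIC)
b=cv2.resize(ims[1][168:256,270:362,::-1],(400,383),interpolation=cv2.INTER_CUBIC)
out=np.zeros((600,800,3),np.uint8);out[:450,:400]=0
a=cv2.resize(ims[0][150:250,165:265,::-1],(400,400),interpolation=cv2.INTER_CUBIC);out[:400,:400]=a;out[:383,400:]=b
cv2.imwrite("pics/p2.png",out[:400])
E
```

```text
tcp [0.4831 0.0612 0.2055] shift mm [  18.  -160.7    8.9] rot [-0.0149 -0.2338  0.0293] F gapframe [-0.7  0.1 -1.6] gauge now mm [-26.2 158.4  56.5] t 6.15 w 0.018
R cols [ 0.816 -0.076  0.574] [ 0.093  0.996 -0.   ] [-0.571  0.053  0.819]
```

View pics/p2.png

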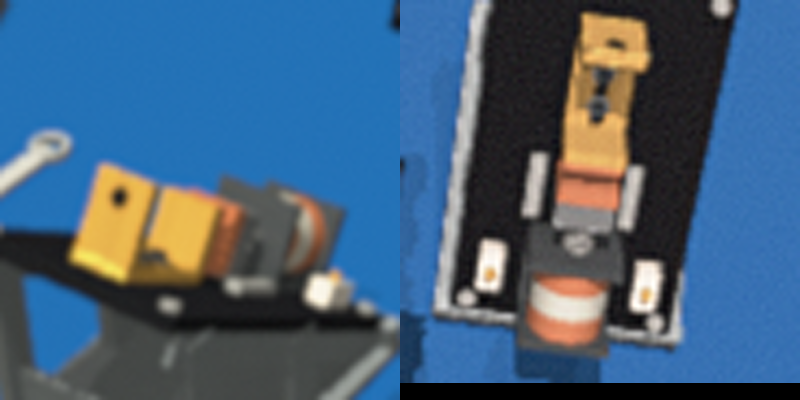

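apply_moves --targets '[[[0,-10,20],[-0.001,-0.02,0.003]],[[1,-32,30],[-0.003,-0.05,0.007]],[[1,-56,30],[-0.005,-0.085,0.011]],[[2,-80,30],[-0.007,-0.12,0.015]],[[2,-104,30],[-0.009,-0.16,0.019]],[[3,-128,30],[-0.012,-0.2,0.024]],[[4,-150,30],[-0.015,-0.234,0.029]],[[4,-159,29],[-0.015,-0.234,0.029]]]'

```text
time_s: 7.05
tool_pos: [0.5208, -0.0802, 0.1664]
tool_rot: [147.6, -0.6, 84.8]
force: [-1.9, 11.7, -5.7]
grip_width: 0.0178
```

apply_moves --targets '[[[0,0,0],[0,0,0]],[[0,0,0],[0,0,0]]]'

```text
time_s: 7.25
tool_pos: [0.5242, -0.0825, 0.171]
tool_rot: [147.1, -0.3, 84.7]
force: [0.3, 1.4, -1.9]
grip_width: 0.018
```

```bash
python3 plan.py .0058 0 .045
```

```text
tcp [ 0.5242 -0.0825  0.171 ] shift mm [-23.2 -17.   43.4] rot [-0.0091 -0.0368 -0.0016] F gapframe [-1.   1.4 -1.6] gauge now mm [-1.5 19.  -2.9] t 7.25 w 0.018
R cols [ 0.816 -0.076  0.574] [ 0.093  0.996 -0.   ] [-0.571  0.053  0.819]
```

Run:
```python
from cell import env
from h import *
o=env.get_obs();print(o["qpos"],o["force"],o["wrist_torque"])
ims=[]
for n in("scene","top"):
    p=env.read_camera(n);pickle.dump(p,open(n+"3.pkl","wb"));ims.append(p["image"])
a=cv2.resize(ims[0][140:240,170:270,::-1],(400,400),interpolation=cv2.INTER_CUBIC)
b=cv2.resize(ims[1][160:260,260:360,::-1],(400,400),interpolation=cv2.INTER_CUBIC)
cv2.imwrite("pics/p3.png",np.hstack([a,b]))
```

```text
[ 36.72605706 -17.23896475 -25.47433778 130.86455886 -18.96106477
  33.10024599  17.77291912] [ 0.26322724  1.43099088 -1.90868024] [0.24769858 1.01370932 0.1706955 ]
```

View pics/p3.png

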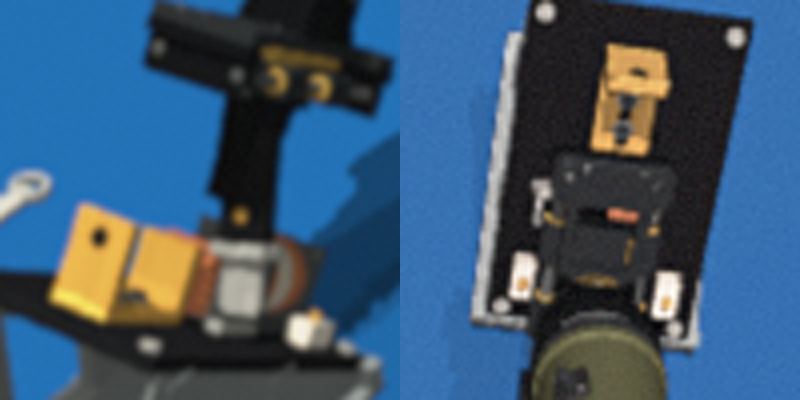

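```bash
cat > kin.py <<'E'
from h import *
D=[([-72.874,18.439,-4.015,83.174,1.296,78.541,-3.26],[.183,.623,.221],[-179.891,.007,163.683]),
([-51.64,9.2431,18.009,111.6234,-3.3003,59.6303,-44.664],[.4395,.2759,.0836],[-179.9929,.0066,77.5155]),
([36.72605706,-17.23896475,-25.47433778,130.86455886,-18.96106477,33.10024599,17.77291912],[.5242,-.0825,.171],[147.1,-.3,84.7])]
LO=np.array([-163.93,-17.29,-79.2,3.27,-89.18,5.43,-154.24]);HI=np.array([163.93,119.83,71.16,140.29,269.18,117.66,154.24])
def fk(q,L,sg):
    q=np.radians(q)
    h,l1,l2,l3,a1,a2,a3,off=L
    E=lambda a,x:Ro.from_euler(a,x).as_matrix()
    R=E('z',sg[0]*q[0]);p=np.array([0,0,h])
    R=R@E('y',q[1]);p=p+R@[a1,0,l1]
    R=R@E('z',sg[1]*q[2])@E('y',q[3]);p=p+R@[a2,0,l2]
    R=R@E('z',sg[2]*q[4])@E('y',q[5]);p=p+R@[a3,0,l3]
    R=R@E('z',sg[3]*q[6]+off)
    return p,R
def fitk():
    import itertools
    best=None
    for sg in itertools.product((1,-1),repeat=4):
      for off in(0,np.pi/2,np.pi,-np.pi/2):
        def r(L):
            o=[]
            for q,p,e in D:
                P,R=fk(q,L,sg);o+=list((P-p)*5)+list((Ro.from_matrix(R)*Ro.from_euler('xyz',e,degrees=True).inv()).as_rotvec())
            return np.r_[o,.02*L[4:7]]
        f=least_squares(r,[.3,.4,.4,.25,0,0,0,off])
        if best is None or f.cost<best[0]:best=(f.cost,f.x,sg,f.fun)
    return best
if __name__=="__main__":
    b=fitk();print(b[0],b[1].round(4),b[2],b[3].round(3));pickle.dump(b,open("kin.pkl","wb"))
E
python3 kin.py
```

```text
0.01405384817444046 [ 0.2758  0.3692  0.5139  0.2792 -0.0294  0.0306 -0.0627 -4.7122] (-1, -1, -1, -1) [-0.156  0.035  0.011  0.     0.    -0.    -0.023  0.038 -0.02  -0.
  0.    -0.    -0.002  0.009  0.01   0.001  0.001  0.001 -0.001  0.001
 -0.001]
```

apply_moves --targets '[[[0,12,1],[0,0,0]],[[0,25,2],[0,0.02,0]],[[0,40,10],[0,0.08,0]],[[0,55,25],[0,0.16,0]],[[0,65,45],[0,0.24,0]],[[0,65,65],[0,0.32,0]],[[0,65,75],[0,0.4,0]],[[0,65,75],[0,0.4,0]]]'

```text
time_s: 8.15
tool_pos: [0.5275, -0.0184, 0.2482]
tool_rot: [169.7, 1.7, 85.0]
force: [0.3, 0.3, -1.9]
grip_width: 0.0177
```

Run:
```python
from cell import env
o=env.get_obs();print([o[k].tolist() if hasattr(o[k],'tolist') else o[k] for k in("qpos","tool_pos","tool_rot","force","time_s")])
```

```text
[[32.08148499551797, -4.516451731685113, -32.99279356880956, 105.67375234483596, 0.3249915564828833, 68.05058583690752, -6.021100810702825], [0.5274602804548373, -0.01841656056807124, 0.24816648679262127], [169.70460431398746, 1.710543580601484, 84.96618515351177], [0.330750735843249, 0.3377484839444593, -1.9182953264211944], 8.15]
```

```bash
cat > kin2.py <<'E'
from h import *
from kin import D,LO,HI
D=D+[([32.0815,-4.5165,-32.9928,105.6738,.325,68.0506,-6.0211],[.52746,-.01842,.24817],[169.7046,1.7105,84.966])]
try: D=D+pickle.load(open("extra.pkl","rb"))
except Exception: pass
E=lambda a,x:Ro.from_euler(a,x).as_matrix()
def frames(q):
    q=np.radians(q);Rs=[];R=np.eye(3)
    for a,s,x in zip('zyzyzyz',[-1,1,-1,1,-1,1,-1],q):R=R@E(a,s*x);Rs.append(R)
    return Rs
def rows(q,ex): # columns
    Rs=frames(q);c=[]
    for i,ax in ex:c.append(np.array([0,0,1.]) if i<0 else Rs[i][:,ax])
    return np.array(c).T
EX=[(-1,2),(1,2),(3,2),(5,2),(0,0),(1,0),(2,0),(3,0),(4,0),(5,0),(1,1),(3,1),(5,1)]
w=np.array([0.,0,0,0]+[1]*6+[1]*3)
def fitl(ex=EX,w=w,lam=2e-2):
    A=np.vstack([rows(q,ex) for q,_,_ in D]+[lam*np.diag(w)]);b=np.r_[np.ravel([p for _,p,_ in D]),np.zeros(len(ex))]
    L=np.linalg.lstsq(A,b,rcond=None)[0];return L,(A@L-b)[:3*len(D)]
off=E('z',-4.7122)
def fk(q,L):return rows(q,EX)@L,frames(q)[-1]@off
if __name__=="__main__":
    for lam in(1e-3,1e-2,5e-2):
        L,r=fitl(lam=lam);print(lam,L.round(3),(r*1e3).round(1))
E
python3 kin2.py
```

```text
0.001 [ 0.229  0.477  0.506  0.373 -0.001  0.    -0.004 -0.007 -0.005 -0.005
 -0.009 -0.01  -0.008] [-0.  0. -0.  0. -0.  0.  0.  0. -0. -0. -0.  0.]
0.01 [ 0.231  0.477  0.506  0.372 -0.001  0.    -0.003 -0.006 -0.005 -0.005
 -0.009 -0.01  -0.008] [-0.  0. -0.  0. -0.  0.  0.  0. -0. -0. -0.  0.]
0.05 [ 0.238  0.474  0.508  0.372 -0.     0.    -0.001 -0.004 -0.003 -0.003
 -0.012 -0.008 -0.006] [-0.1  0.1 -0.   0.  -0.1  0.   0.   0.  -0.  -0.  -0.1  0. ]
```

```bash
cat > ik.py <<'E'
from kin2 import *
L,_=fitl(lam=1e-2)
v=np.load("stand.npy");Rgp=Rg(v[3])
def ik(T,Rt,n=25,seed=0,q0=None):
    rng=np.random.default_rng(seed);sols=[]
    lo,hi=LO+1.5,HI-1.5
    for i in range(n):
        s=np.clip(np.array([rng.uniform(-70,90),-10,rng.uniform(-75,70),125,rng.uniform(-60,60),45,rng.uniform(-120,120)]),lo+.1,hi-.1) if q0 is None else q0
        def r(q):
            P,R=fk(q,L);return np.r_[(P-T)*10,(Ro.from_matrix(R)*Ro.from_matrix(Rt).inv()).as_rotvec()]
        f=least_squares(r,s,bounds=(lo,hi))
        if f.cost<1e-7:sols.append(f.x)
    return np.array(sols)
def toolR(dev,jaw,flip=1): # dev: deg tool more upright than panel normal; jaw 'x' or 'y'
    R=Rgp@E('y',np.radians(dev)) # rotate about across axis -> z toward vertical
    y=flip*(R[:,0] if jaw=='x' else R[:,1]);z=-R[:,2];return np.c_[np.cross(y,z),y,z]
if __name__=="__main__":
    for jaw,flip in(('x',1),('y',1),('y',-1)):
      for dev in(0,5,10,20,30):
        for d in (.0336,.02):
          for gz in(0,.045):
            Rt=toolR(dev,jaw,flip);g=v[:3]+Rgp@[.0058,0,gz+d+.019];T=g+Rt[:,2]*.019
            s=ik(T,Rt,8)
            print(jaw,flip,dev,d,gz,len(s),"" if not len(s) else ("q3",s[:,2].round(0)[:5],"q2min",s[:,1].min().round(1)))
E
time python3 ik.py
```

```text
Still running in the background as job /tmp/bash_jobs.1000/fdb332fb133a (pid 947). You'll get a notice when it ends.
```

```bash
cat /tmp/bash_jobs.1000/fdb332fb133a/stdout; nproc
```

```text
4
```

```bash
cat > go.py <<'E'
from h import *
from cell import env
def go(T,Rt):
    o=env.get_obs();C=Ro.from_euler('xyz',o["tool_rot"],degrees=True)
    print("shift",((np.array(T)-o["tool_pos"])*1e3).round(1),"rot",(Ro.from_matrix(Rt)*C.inv()).as_rotvec().round(4),"t",o["time_s"],"F",np.round(o["force"],1),"q",np.round(o["qpos"],1),"w",round(float(o["grip_width"])*1e3,1))
E
python3 - <<'E'
from ik import *
from go import go
go([.4395,.2759,.25],E('z',np.radians(77.5))@np.diag([1,-1,-1.]))
G=np.array([.4392,.2762,.05]);Rb=rot(2,np.radians(-12.5))
for flip in(1,-1):
  for dev in(20,25):
    R=Rb@rot(1,np.radians(dev));y=flip*R[:,1];z=-R[:,2];Rt=np.c_[np.cross(y,z),y,z]
    for up in(0,.1):
        T=G+[0,0,.052+up]+z*.019;s=ik(T,Rt,6);print(flip,dev,up,len(s),s[:2].round(0).tolist())
E
```

```text
shift [-88.  294.3   1.8] rot [ 0.0569  0.1732 -0.1326] t 8.15 F [ 0.3  0.3 -1.9] q [ 32.1  -4.5 -33.  105.7   0.3  68.1  -6. ] w 17.7
1 20 0 4 [[-61.0, 26.0, 43.0, 100.0, -28.0, 81.0, 69.0], [-2.0, 23.0, -30.0, 99.0, -3.0, 75.0, 47.0]]
1 20 0.1 4 [[-62.0, 20.0, 44.0, 94.0, -23.0, 90.0, 64.0], [-2.0, 18.0, -30.0, 93.0, -5.0, 86.0, 47.0]]
1 25 0 4 [[-58.0, 29.0, 43.0, 97.0, -31.0, 86.0, 72.0], [-2.0, 26.0, -30.0, 96.0, -4.0, 79.0, 48.0]]
1 25 0.1 4 [[-60.0, 24.0, 45.0, 91.0, -27.0, 95.0, 67.0], [-2.0, 21.0, -29.0, 90.0, -7.0, 90.0, 47.0]]
-1 20 0 5 [[6.0, 25.0, -40.0, 99.0, 2.0, 75.0, -137.0], [2.0, 24.0, -35.0, 99.0, -1.0, 75.0, -135.0]]
-1 20 0.1 5 [[6.0, 20.0, -41.0, 93.0, -2.0, 86.0, -137.0], [3.0, 19.0, -37.0, 93.0, -3.0, 86.0, -135.0]]
-1 25 0 5 [[5.0, 28.0, -39.0, 96.0, -0.0, 79.0, -135.0], [1.0, 27.0, -34.0, 96.0, -3.0, 79.0, -133.0]]
-1 25 0.1 5 [[6.0, 23.0, -40.0, 90.0, -3.0, 89.0, -136.0], [2.0, 22.0, -35.0, 90.0, -5.0, 90.0, -134.0]]
```

apply_moves --targets '[[[-5,25,10],[0.005,0.015,-0.01]],[[-15,60,15],[0.012,0.035,-0.025]],[[-28,100,15],[0.02,0.06,-0.045]],[[-40,140,15],[0.028,0.085,-0.065]],[[-54,180,15],[0.036,0.11,-0.085]],[[-68,220,10],[0.045,0.135,-0.105]],[[-80,260,5],[0.052,0.16,-0.12]],[[-88,294,2],[0.057,0.173,-0.133]]]'

```text
time_s: 8.95
tool_pos: [0.4343, 0.2773, 0.2465]
tool_rot: [-179.8, 0.0, 77.5]
force: [1.3, -0.4, -1.5]
grip_width: 0.0183
```

apply_moves --targets '[[[0,0,0],[0,0,0]],[[0,0,0],[0,0,0]],[[0,0,0],[0,0,0]]]'

```text
time_s: 9.25
tool_pos: [0.436, 0.274, 0.247]
tool_rot: [-179.8, 0.1, 77.4]
force: [0.3, -0.4, -2.1]
grip_width: 0.0177
```

Run:
```python
from ik import *
from go import go
from cell import env
go([.4395,.2759,.19],E('z',np.radians(77.5))@np.diag([1,-1,-1.]))
p=env.read_camera("scene");o=env.get_obs()
ox,oy,w,h=320,150,80,60;k=10
im=cv2.resize(p["image"][oy:oy+h,ox:ox+w,::-1],None,fx=k,fy=k,interpolation=cv2.INTER_CUBIC)
R=Ro.from_euler('xyz',o["tool_rot"],degrees=True).as_matrix()
Rg_=np.c_[R[:,1],-R[:,0]*-1,-R[:,2]]; O=o["tool_pos"]+R[:,2]*.0336
def box(x0,x1,y0,y1,z0,z1):
    c=[(x,y,z) for x in(x0,x1) for y in(y0,y1) for z in(z0,z1)]
    return [(a,b) for i,a in enumerate(c) for b in c[i+1:] if sum(m!=n for m,n in zip(a,b))==1]
for B in(box(-3,3,-14,14,-36,0),box(-13,13,-19,19,0,8)):
    for e in B:
        q=[proj(p,O+Rg_@(np.array(c)/1e3))[0] for c in e]
        cv2.line(im,*[(int((c[0]-ox+.5)*k),int((c[1]-oy+.5)*k)) for c in q],(255,0,255),1)
cv2.imwrite("pics/g4.png",im)
```

```text
shift [  3.5   1.9 -57. ] rot [ 0.0013 -0.0043  0.0024] t 9.25 F [ 0.3 -0.4 -2.1] q [ 15.5   4.8 -52.7  98.3   3.8  79.1 -50.4] w 17.7
```

View pics/g4.png

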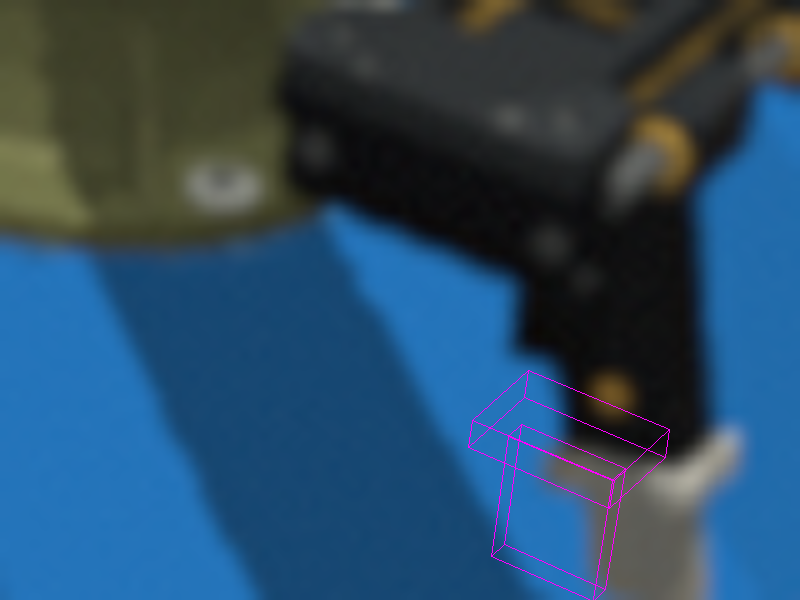

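Run:
```python
from h import *
from cell import env
s=load("s1.pkl")
print("s1 tcp",proj(s,[.4395,.2759,.0836]),proj(s,[.4395,.2759,.05]))
o=env.get_obs();p=env.read_camera("scene");print(o["tool_pos"],proj(p,o["tool_pos"]),np.abs(p["camera_from_world"]-s["camera_from_world"]).max())
pickle.dump(p,open("s5.pkl","wb"))
t=env.read_camera("top");pickle.dump(t,open("t5.pkl","wb"));print(proj(t,o["tool_pos"]))
for q in(p,t):
  for n in("gauge","small_gauge"):print(n,[(round(d["conf"],2),d["rect"]) for d in env.regions_of(q,n)[:5]])
a=cv2.resize(p["image"][150:250,310:410,::-1],(400,400),interpolation=cv2.INTER_CUBIC)
b=cv2.resize(t["image"][180:280,120:220,::-1],(400,400),interpolation=cv2.INTER_CUBIC)
cv2.imwrite("pics/p5.png",np.hstack([a,b]))
```

```text
s1 tcp [[370.2525564  237.56374793]] [[368.72089181 247.58203732]]
[0.43620623 0.27374425 0.24716221] [[377.95754141 183.11172287]] 0.0
[[168.94400737 242.99694633]]
gauge [(0.93, [366.0, 253.1, 389.1, 292.7]), (0.93, [403.9, 227.9, 420.6, 270.6]), (0.76, [397.0, 204.9, 414.3, 244.3]), (0.58, [338.1, 240.2, 348.2, 280.4]), (0.55, [373.4, 172.3, 395.2, 212.1])]
small_gauge [(0.61, [342.2, 217.8, 353.0, 237.6]), (0.32, [184.2, 194.6, 222.0, 220.4])]
gauge [(0.61, [193.9, 209.4, 203.8, 224.2])]
small_gauge [(0.19, [280.4, 158.4, 345.8, 252.3])]
```

View pics/p5.png

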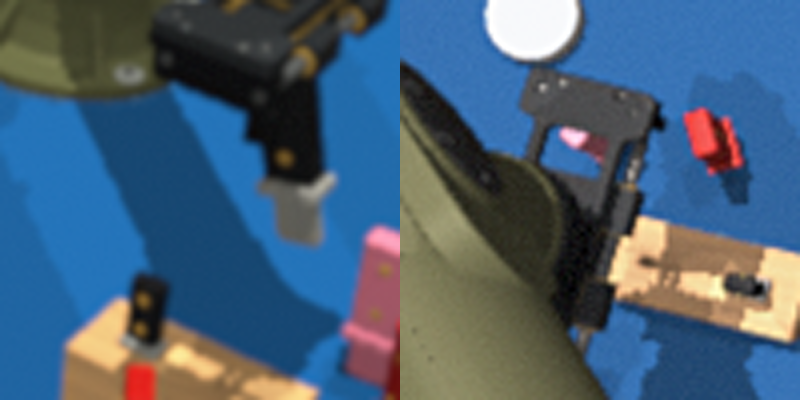

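Run:
```python
from h import *
p=load("s5.pkl");im=p["image"].astype(int)
print("     "+" ".join(f"{c:3d}" for c in range(368,399)))
for r in range(178,215):
    print(r,"".join(("  .." if b-R>45 else f" {R:3d}") for R,g,b in im[r,368:399]))
```

```text
368 369 370 371 372 373 374 375 376 377 378 379 380 381 382 383 384 385 386 387 388 389 390 391 392 393 394 395 396 397 398
178   ..  ..  ..  ..  13  12  13  12  15  19  20  20  13  14  15  19  19  17  18  18  17  19  ..  ..  ..  ..  ..  ..  ..  ..  ..
179   ..  ..  ..  ..  16  13  11  15  13  18  16  15  13  16  16  13  17  18  15  15  16  19  ..  ..  ..  ..  ..  ..  ..  ..  ..
180   ..  ..  ..  ..  17  13  12  13  14  13  13  14  14  18  19  14  14  17  17  16  16  18  ..  ..  ..  ..  ..  ..  ..  ..  ..
181   ..  ..  ..  ..  15  13  12  10  13  12  15  13  14  14  16  13  14  15  16  14  17  19  ..  ..  ..  ..  ..  ..  ..  ..  ..
182   ..  ..  ..  ..  12  12  12  13  13  15  12  13  16  15  16  14  18  16  15  15  16  15  ..  ..  ..  ..  ..  ..  ..  ..  ..
183   ..  ..  ..  ..  11  12  12  12  12  15  11  13  14  17  17  16  16  14  18  16  15  19  ..  ..  ..  ..  ..  ..  ..  ..  ..
184   ..  ..  ..  ..  14  12  13  12  15  14  12  14  16  17  15  15  15  17  16  18  16  19  ..  ..  ..  ..  ..  ..  ..  ..  ..
185   ..  ..  ..  ..  ..  ..  ..  16  12  13   8  15  14  16  15  15  15 
[... 3096 characters left out ...]
 92  97 104 112 115  ..  ..  ..  ..  ..  ..  ..  ..  ..
210   ..  ..  ..  ..  ..  ..  ..  ..  ..  ..  ..  ..  ..  ..  ..  ..  82  87  91  97 104 104  ..  ..  ..  ..  ..  ..  ..  ..  ..
211   ..  ..  ..  ..  ..  ..  ..  ..  ..  ..  ..  ..  ..  ..  ..  ..  ..  ..  ..  ..  ..  ..  ..  ..  ..  ..  ..  ..  ..  ..  ..
212   ..  ..  ..  ..  ..  ..  ..  ..  ..  ..  ..  ..  ..  ..  ..  ..  ..  ..  ..  ..  ..  ..  ..  ..  ..  ..  ..  ..  ..  ..  ..
213   ..  ..  ..  ..  ..  ..  ..  ..  ..  ..  ..  ..  ..  ..  ..  ..  ..  ..  ..  ..  ..  ..  ..  ..  ..  ..  ..  ..  ..  ..  ..
214   ..  ..  ..  ..  ..  ..  ..  ..  ..  ..  ..  ..  ..  ..  ..  ..  ..  ..  ..  ..  ..  ..  ..  ..  ..  ..  ..  ..  ..  ..  ..
```

```bash
cat > sil.py <<'E'
from h import *
from scipy.optimize import minimize
BX=[(-3,3,-14,14,-32,0),(-1.75,1.75,-12,12,-36,-32),(-13,13,-19,19,0,8),(-9,9,-17,17,8,82)]
def corners(b):return np.array([(x,y,z) for x in b[:2] for y in b[2:4] for z in b[4:6]])/1e3
def sil(p,Rm,O,c0,c1,r0,r1,k=8):
    m=np.zeros(((r1-r0)*k,(c1-c0)*k),np.uint8)
    for b in BX:
        q=(proj(p,O+corners(b)@Rm.T)-[c0-.5,r0-.5])*k-.5
        cv2.fillConvexPoly(m,cv2.convexHull((q*16).round().astype(np.int32)),255,shift=4)
    return cv2.resize(m,(c1-c0,r1-r0),interpolation=cv2.INTER_AREA)/255.
def alpha(im):
    im=im.astype(float);d=im[...,2]-im[...,0] # blue minus red: bg ~140
    bg=np.percentile(d,90);return np.clip(1-d/bg,0,1)
def fit_hand(p,Rt,T,c,r0,r1,starts=((0,0,0),(.02,0,.3),(.02,0,-.3),(.01,.005,.2))):
    # gauge frame nominal: x=tool y, z=-tool z
    Gx=Rt[:,1];Gz=-Rt[:,2];Gn=np.c_[Gx,np.cross(Gz,Gx),Gz]
    A=alpha(p["image"][r0:r1,c[0]:c[1]]);best=None
    def pose(v):
        return Gn@Ro.from_euler('x',v[2]).as_matrix(),T+Gn@np.array([0,v[0],v[1]-.0336])
    f=lambda v:((sil(p,*pose(v),c[0],c[1],r0,r1)-A)**2).sum()
    for s in starts:
        m=minimize(f,s,method="Nelder-Mead",options=dict(initial_simplex=np.array(s)+np.vstack([np.zeros(3),np.diag([.008,.008,.15])]),xatol=1e-4,fatol=1e-3,maxiter=250))
        if best is None or m.fun<best.fun:best=m
    return best,pose(best.x)
E
python3 - <<'E'
from sil import *
p=load("s5.pkl")
T=np.array([.4362,.27374,.24716]);Rt=Ro.from_euler('xyz',[-179.8,.1,77.4],degrees=True).as_matrix()
b,(R,O)=fit_hand(p,Rt,T,(366,400),186,216);print(b.x.round(4),b.fun,O.round(4),R.round(3).tolist())
E
```

```text
[0.0199 0.0025 0.1898] 27.639401614763557 [0.4404 0.2932 0.216 ] [[0.976, 0.215, -0.037], [-0.218, 0.959, -0.183], [-0.003, 0.187, 0.982]]
```

```bash
cat > toblock.py <<'E'
from sil import *
from go import go
import sys
v=np.array([float(a) for a in sys.argv[2:5]]);z=float(sys.argv[1])
Rd=Ro.from_euler('z',-12.5,degrees=True).as_matrix();Gn=Rd@Ro.from_euler('x',-v[2]).as_matrix()
T=np.array([.4392,.2763,z])-Gn@[0,v[0],v[1]-.0336]
Rt=np.c_[np.cross(Gn[:,0],-Gn[:,2]),Gn[:,0],-Gn[:,2]]
print(T);go(T,Rt)
E
python3 toblock.py .115 .0199 .0025 .19
```

```text
[0.43624162 0.26295562 0.14929862]
shift [  0.3 -11.8 -98.3] rot [-0.1851  0.0365  0.0025] t 9.6 F [-0.3  0.  -1.7] q [ 15.5   4.8 -52.8  98.2   3.8  79.1 -50.5] w 17.8
```

Raise the grip force and go to a hover over the slot.

apply_moves --targets '[[[0,-2,-15],[-0.03,0.006,0]],[[0,-4,-35],[-0.06,0.012,0]],[[0,-6,-55],[-0.1,0.02,0]],[[0,-9,-75],[-0.14,0.028,0.001]],[[0,-12,-90],[-0.185,0.036,0.002]],[[0,-12,-98],[-0.185,0.036,0.002]],[[0,-12,-98],[-0.185,0.036,0.002]],[[0,-12,-98],[-0.185,0.036,0.002]]]' --squeeze 55

```text
time_s: 10.4
tool_pos: [0.4361, 0.2632, 0.1501]
tool_rot: [180.0, 10.8, 77.5]
force: [-0.3, -0.2, -1.2]
grip_width: 0.0178
```

```bash
python3 - <<'E'
from sil import *
from cell import env
o=env.get_obs();p=env.read_camera("scene");pickle.dump(p,open("s6.pkl","wb"))
T=o["tool_pos"];Rt=Ro.from_euler('xyz',o["tool_rot"],degrees=True).as_matrix()
print(T,o["tool_rot"],o["force"])
print(proj(p,T))
im=p["image"].astype(int)
print("     "+" ".join(f"{c:3d}" for c in range(354,390)))
for r in range(214,252):
    print(r,"".join(("  .." if b-R>45 else f" {R:3d}") for R,g,b in im[r,354:390]))
E
python3 toblock.py .115 .0199 .0025 .19
```

```text
[0.43610678 0.26323396 0.15011588] [179.96903552  10.80320045  77.48625501] [-0.2602342  -0.24266944 -1.21520982]
[[368.85883478 214.59733909]]
     354 355 356 357 358 359 360 361 362 363 364 365 366 367 368 369 370 371 372 373 374 375 376 377 378 379 380 381 382 383 384 385 386 387 388 389
214   ..  ..  ..  ..  ..  ..  ..  ..  ..   9  12  13  15  14  21  36  45  42  28  18  11  14  16  17  13  16  ..  ..  ..  ..  ..  ..  ..  ..  ..  ..
215   ..  ..  ..  ..  ..  ..  ..  ..  ..  15  14  12  13  14  15  29  38  35  24  16  13  15  14  17  14  16  ..  ..  ..  ..  ..  ..  ..  ..  ..  ..
216   ..  ..  ..  ..  ..  ..  ..  ..  ..  ..  16  15  12  13  14  20  24  21  18  15  14  16  17  18  17  15  ..  ..  ..  ..  ..  ..  ..  ..  ..  ..
217   ..  ..  ..  ..  ..  ..  ..  ..  ..  ..  ..  16  13  10  14  11  14  14  16  13  14  15  15  15  17  18  ..  ..  ..  ..  ..  ..  ..  ..  ..  ..
218   ..  ..  ..  ..  ..  ..  ..  ..  ..  ..  ..  ..  15  14  13  16  20  21  17  15  18  17  15  15  15  17  ..  ..  ..  ..  ..  ..  ..  ..  ..  ..
219   ..  ..  ..  ..  ..  ..  ..  ..  ..  ..  ..  ..  16  14  
[... 4322 characters left out ...]
0 126 119 119 124 128 126 121 120 131 152 187 225 233 235 240 247 251 250 243 207 136
249  149 160 176 194 203 217 232 239 239 238 236 231 219 193 162 131 118 119 124 128 125 121 137 169 199 218 228 232 235 242 249 252 251 237 183 111
250  137 142 149 156 162 179 212 232 238 240 239 236 227 197 158 126 114 117 122 123 120 126 162 212 232 232 232 232 236 244 250 252 245 208 143  80
251  132 134 138 142 143 151 174 198 219 231 232 229 215 176 136 115 113 116 127 133 132 148 188 230 238 237 236 235 236 242 247 243 221 166 114  64
[0.43624162 0.26295562 0.14929862]
shift [-0.1 -0.3 -1.2] rot [-0.0013  0.0016  0.0004] t 10.45 F [-0.  -0.5 -0.8] q [  5.8  17.  -51.9 100.6  19.4  78.9 -63.9] w 17.4
```

Run:
```python
from sil import *
p=load("s6.pkl")
T=np.array([.43611,.26323,.15012]);Rt=Ro.from_euler('xyz',[179.969,10.803,77.486],degrees=True).as_matrix()
b,(R,O)=fit_hand(p,Rt,T,(361,392),217,234,starts=((.02,.0025,.19),(.015,0,.1)));print(b.x.round(4),b.fun,O.round(4),R.round(3).tolist())
```

```text
[0.0192 0.0006 0.2744] 19.47874771668036 [0.4389 0.2756 0.1141] [[0.976, 0.216, -0.019], [-0.217, 0.973, -0.084], [0.001, 0.086, 0.996]]
```

Run:
```python
import re
s=open('sil.py').read()
s=s.replace("d=im[...,2]-im[...,0] # blue minus red: bg ~140\n    bg=np.percentile(d,90);return np.clip(1-d/bg,0,1)","d=(im[...,2]-im[...,0])/(im[...,2]+20)\n    bg=np.percentile(d,85);return np.clip(1-d/bg,0,1)")
open('sil.py','w').write(s)
from sil import *
for f,T,e,c,r in(("s5.pkl",[.4362,.27374,.24716],[-179.8,.1,77.4],(368,400),(187,215)),("s6.pkl",[.43611,.26323,.15012],[179.969,10.803,77.486],(361,392),(217,233))):
    p=load(f);Rt=Ro.from_euler('xyz',e,degrees=True).as_matrix()
    b,(R,O)=fit_hand(p,Rt,np.array(T),c,*r,starts=((.02,.0025,.19),(.015,0,.1)));print(b.x.round(4),b.fun.round(2),O.round(4),R[:,2].round(3))
    A=alpha(p["image"][r[0]:r[1],c[0]:c[1]]);D=sil(p,R,O,*c,*r)-A
    for row in D[::2]:print("".join("+" if x>.35 else "-" if x<-.35 else "." for x in row))
```

```text
[0.02   0.0032 0.1831] 21.12 [0.4404 0.2932 0.2167] [-0.036 -0.177  0.984]
.......++............++++.......
.......++.............+++.......
.......+++............+++.......
........+.......................
......+.........................
........................+.......
.........-......................
................................
................................
................................
...........+....................
................................
................................
................................
[0.0192 0.0011 0.2834] 15.24 [0.4389 0.2757 0.1146] [-0.021 -0.092  0.996]
....++............++...........
...+++............++...........
...+++............++...........
...++.............++...........
...............................
...............................
...............................
...............................
```

Run:
```python
import sil
from sil import *
sil.BX=BX[:3]
for f,T,e,c,r in(("s5.pkl",[.4362,.27374,.24716],[-179.8,.1,77.4],(368,400),(198,215)),("s6.pkl",[.43611,.26323,.15012],[179.969,10.803,77.486],(359,392),(228,233))):
    p=load(f);Rt=Ro.from_euler('xyz',e,degrees=True).as_matrix()
    b,(R,O)=fit_hand(p,Rt,np.array(T),c,*r,starts=((.02,.0025,.19),(.015,0,.1),(.02,0,.28)));print(b.x.round(4),b.fun.round(2),O.round(4),R[:,2].round(3))
```

```text
[0.0197 0.0032 0.1896] 3.21 [0.4404 0.2929 0.2168] [-0.037 -0.183  0.982]
[0.0193 0.0018 0.2443] 1.04 [0.4389 0.2759 0.1152] [-0.013 -0.054  0.998]
```

apply_moves --targets '[[[0,0,-12],[-0.02,0.004,0]],[[0,0,-24],[-0.02,0.004,0]],[[0,0,-32],[-0.02,0.004,0]],[[0,0,-36],[-0.02,0.004,0]],[[0,0,-40],[-0.02,0.004,0]],[[0,0,-40],[-0.02,0.004,0]]]'

```text
time_s: 11.05
tool_pos: [0.4355, 0.2635, 0.1089]
tool_rot: [-180.0, 12.0, 77.5]
force: [-0.0, 1.6, -2.1]
grip_width: 0.0176
```

```bash
python3 toblock.py .052 .0196 .0028 .21
```

```text
[0.43644065 0.26385336 0.08620917]
shift [  1.    0.3 -22.7] rot [-0.0004 -0.0003 -0.0007] t 11.05 F [-0.   1.6 -2.1] q [  3.5  20.6 -50.7 102.4  22.6  76.2 -67. ] w 17.6
```

apply_moves --targets '[[[0.5,0,-5],[0,0,0]],[[0.5,0,-10],[0,0,0]],[[0.5,0,-14],[0,0,0]],[[0.5,0,-18],[0,0,0]],[[0.5,0,-21],[0,0,0]],[[0.5,0,-22],[0,0,0]]]'

```text
time_s: 11.65
tool_pos: [0.4362, 0.2637, 0.0873]
tool_rot: [180.0, 12.0, 77.5]
force: [-0.0, 1.7, -0.7]
grip_width: 0.0178
```

apply_moves --targets '[[[0,0,-1],[0,0,0]],[[0,0,-2],[0,0,0]],[[0,0,-3],[0,0,0]],[[0,0,-3],[0,0,0]]]'

```text
time_s: 12.05
tool_pos: [0.4364, 0.2637, 0.0852]
tool_rot: [179.9, 12.0, 77.5]
force: [-0.9, 2.7, 3.9]
grip_width: 0.0174
```

apply_moves --targets '[[[0,0,0],[0,0,0]],[[0,0,0],[0,0,0]],[[0,0,0],[0,0,0]],[[0,0,0],[0,0,0]],[[-4,-4,25],[0,0,0]],[[-8,-8,60],[0,0,0]],[[-8,-8,100],[0,0,0]],[[-8,-8,130],[0,0,0]]]' --hand 50

```text
time_s: 12.85
tool_pos: [0.4283, 0.2552, 0.2166]
tool_rot: [179.9, 12.0, 77.5]
force: [1.3, 0.7, 0.0]
grip_width: 0.0502
```

```bash
cat > blk.py <<'E'
from ik import *
from go import go
import sys
dev=float(sys.argv[1]);h=float(sys.argv[2]);G=np.array([float(sys.argv[3]),float(sys.argv[4]),.05])
Rb=rot(2,np.radians(-12.5));R=Rb@rot(1,np.radians(dev));y=R[:,1];z=-R[:,2];Rt=np.c_[np.cross(y,z),y,z]
T=G+[0,0,.052]+z*(.019-h);go(T,Rt);print(Rt[:,2].round(3))
E
python3 blk.py 25 .09 .4392 .2763
python3 - <<'E'
from cell import env
from h import *
for n in("scene","top"):
    p=env.read_camera(n);pickle.dump(p,open(n+"7.pkl","wb"))
    for k in("gauge","small_gauge"):print(n,k,[(round(d["conf"],2),np.round(d["rect"],1).tolist(),[x.mean().round(2) for x in np.nonzero(d["region"])[::-1]]) for d in env.regions_of(p,k)[:5]])
    q=load(n+"0.pkl")
    # black handle pixels centroid near large gauge, before/after
    o=np.array([.4392,.2763,.095]);u,v=proj(p,o)[0];print("pred",u,v)
    for im in(q["image"],p["image"]):
        m=np.zeros(im.shape[:2],bool);a,b=int(u),int(v);m[b-18:b+18,a-14:a+14]=1
        k=m&(im.max(2)<60);print([x.mean().round(2) for x in np.nonzero(k)[::-1]],k.sum())
E
```

```text
shift [ 40.2  14.6 -50.2] rot [0.6024 0.386  1.5111] t 12.85 F [1.3 0.7 0. ] q [  7.4  12.8 -53.   96.7  16.6  86.1 -61. ] w 50.2
[-0.413  0.091 -0.906]
scene gauge [(0.69, [363.1, 220.7, 380.5, 252.8], [np.float64(370.69), np.float64(236.0)]), (0.68, [399.1, 227.5, 418.0, 272.3], [np.float64(410.84), np.float64(248.86)]), (0.65, [336.3, 241.7, 348.2, 281.8], [np.float64(342.92), np.float64(260.45)]), (0.64, [369.8, 253.7, 386.6, 293.4], [np.float64(376.57), np.float64(273.52)]), (0.63, [397.4, 204.8, 415.3, 246.8], [np.float64(405.01), np.float64(224.87)])]
scene small_gauge [(0.46, [339.9, 217.4, 352.1, 238.4], [np.float64(346.39), np.float64(228.12)]), (0.18, [324.2, 228.3, 390.0, 272.0], [np.float64(353.65), np.float64(248.35)])]
pred 370.9742303605142 234.07130831757388
[np.float64(371.63), np.float64(233.78)] 262
[np.float64(370.98), np.float64(233.27)] 301
top gauge [(0.73, [192.7, 206.6, 203.4, 224.9], [np.float64(197.56), np.float64(214.32)]), (0.41, [176.3, 239.7, 189.8, 249.1], [np.float64(183.48), np.float64(244.92)])]
top small_gauge []
pred 181.56427094898217 244.91660874141942
[np.float64(185.69), np.float64(246.38)] 26
[np.float64(175.59), np.float64(240.66)] 296
```

apply_moves --targets '[[[5,2,0],[0.047,0.03,0.118]],[[10,4,0],[0.094,0.06,0.236]],[[15,5,0],[0.141,0.09,0.354]],[[20,7,0],[0.188,0.121,0.472]],[[25,9,0],[0.235,0.151,0.59]],[[30,11,0],[0.282,0.181,0.708]],[[35,13,0],[0.33,0.211,0.826]],[[40,15,0],[0.377,0.241,0.944]]]' --hand 60

```text
time_s: 13.95
tool_pos: [0.4678, 0.2695, 0.213]
tool_rot: [-172.5, -11.7, 132.8]
force: [0.7, -0.3, -0.2]
grip_width: 0.0601
```

```bash
python3 blk.py 25 .12 .4392 .2763
```

```text
shift [ 13.1  -2.4 -19.5] rot [0.2263 0.1411 0.5616] t 13.95 F [ 0.7 -0.3 -0.2] q [ 20.5  24.2 -60.5  89.7   9.8  86.4   2.9] w 60.1
[-0.413  0.091 -0.906]
```

apply_moves --targets '[[[3,0,0],[0.045,0.028,0.112]],[[6,-1,-5],[0.09,0.056,0.224]],[[8,-1,-10],[0.135,0.085,0.337]],[[11,-2,-15],[0.18,0.113,0.449]],[[13,-2,-19],[0.226,0.141,0.561]],[[13,-2,-19],[0.226,0.141,0.561]],[[13,-2,-19],[0.226,0.141,0.561]]]'

```text
time_s: 14.65
tool_pos: [0.4805, 0.2683, 0.1944]
tool_rot: [-179.9, -25.0, 167.0]
force: [-0.3, 0.1, -0.5]
grip_width: 0.0599
```

```bash
python3 blk.py 25 0 .4392 .2763
```

```text
shift [ -49.1    9.7 -109.6] rot [0.0011 0.0002 0.0077] t 14.65 F [-0.3  0.1 -0.5] q [ 20.4  38.4 -64.6  82.3  13.7  94.6  33.2] w 59.9
[-0.413  0.091 -0.906]
```

apply_moves --targets '[[[-9,2,-20],[0,0,0.008]],[[-18,4,-40],[0,0,0.008]],[[-27,5,-60],[0,0,0.008]],[[-36,7,-80],[0,0,0.008]],[[-43,9,-96],[0,0,0.008]],[[-47,10,-105],[0,0,0.008]],[[-49,10,-109],[0,0,0.008]],[[-49,10,-109],[0,0,0.008]]]'

```text
time_s: 15.45
tool_pos: [0.432, 0.2781, 0.0867]
tool_rot: [-180.0, -24.8, 167.6]
force: [0.3, 0.1, 0.2]
grip_width: 0.0602
```

```bash
python3 blk.py 25 0 .4392 .2763
```

```text
shift [-0.7 -0.1 -1.9] rot [ 0.0009  0.003  -0.002 ] t 15.45 F [0.3 0.1 0.2] q [ 20.9  40.2 -63.4  94.6  15.7  81.8  32. ] w 60.2
[-0.413  0.091 -0.906]
```

apply_moves --targets '[[[0,0,0],[0,0,0]],[[0,0,0],[0,0,0]],[[0,0,0],[0,0,0]],[[0,0,0],[0,0,0]],[[0,0,0],[0,0,0]],[[0,0,0],[0,0,0]]]' --hand 0 --squeeze 50

```text
time_s: 16.05
tool_pos: [0.4324, 0.2782, 0.0867]
tool_rot: [180.0, -24.8, 167.6]
force: [0.2, -0.3, 1.9]
grip_width: 0.0335
```

```bash
python3 blk.py 25 0 .4392 .2763;python3 -c "
from cell import env
o=env.get_obs();print(o['tool_pos'],o['tool_rot'])"
```

```text
shift [-1.  -0.2 -1.9] rot [ 0.0002  0.0029 -0.0021] t 16.05 F [ 0.2 -0.3  1.9] q [ 20.9  40.2 -63.4  94.6  15.7  81.9  32.1] w 33.5
[-0.413  0.091 -0.906]
[0.4324047  0.27821578 0.08667225] [179.97123668 -24.83609392 167.6335534 ]
```

apply_moves --targets '[[[0,0,5],[0,0,0]],[[0,0,15],[0,0,0]],[[0,0,30],[0,0,0]],[[0,0,50],[0,0,0]],[[0,0,80],[0,0,0]],[[0,0,110],[0,0,0]],[[0,0,135],[0,0,0]],[[0,0,145],[0,0,0]]]'

```text
time_s: 16.85
tool_pos: [0.4327, 0.2794, 0.2349]
tool_rot: [179.8, -24.7, 167.7]
force: [-0.4, 0.5, -1.6]
grip_width: 0.0336
```

apply_moves --targets '[[[8,-30,10],[-0.008,-0.05,0.01]],[[16,-62,15],[-0.018,-0.11,0.022]],[[24,-94,15],[-0.028,-0.17,0.034]],[[32,-126,15],[-0.037,-0.23,0.046]],[[40,-158,15],[-0.047,-0.29,0.058]],[[48,-190,15],[-0.056,-0.35,0.07]],[[56,-222,15],[-0.066,-0.41,0.082]],[[62,-250,15],[-0.075,-0.47,0.094]]]'

```text
time_s: 17.65
tool_pos: [0.4941, 0.0271, 0.2458]
tool_rot: [179.7, 2.4, 173.2]
force: [-0.5, -0.1, -0.9]
grip_width: 0.0334
```

```bash
python3 pl.py .0058 0 .055
```

```text
shift [  -6.3 -125.2  -24.8] rot [-0.0205 -0.1334  0.0264] t 17.65 F [-0.5 -0.1 -0.9] q [ 73.4  -4.2 -75.3 102.6  -4.1  76.   82.2] w 33.4
gauge in gap mm [ 10.7 124.8  77.8] z [0.134 0.007 0.991] x [ 0.991 -0.027 -0.134] Fgap [-0.9 -0.2 -0.4]
ik True [ 73.9 -12.3 -56.8 110.9 -13.4  66.3 105.9]
```

apply_moves --targets '[[[0,-18,0],[-0.003,-0.02,0.004]],[[0,-36,0],[-0.006,-0.04,0.008]],[[0,-54,0],[-0.009,-0.06,0.012]],[[0,-72,0],[-0.012,-0.08,0.016]],[[0,-90,0],[-0.015,-0.1,0.02]],[[0,-108,-2],[-0.018,-0.12,0.024]],[[0,-125,-5],[-0.02,-0.133,0.026]],[[0,-125,-5],[-0.02,-0.133,0.026]]]'

```text
time_s: 18.45
tool_pos: [0.4926, -0.0986, 0.2404]
tool_rot: [-179.9, 10.0, 174.5]
force: [-0.2, -0.9, -1.9]
grip_width: 0.0335
```

```bash
python3 pl.py .0058 0 .045
```

```text
shift [  0.8  -0.  -27.6] rot [-0.0002 -0.0033  0.005 ] t 18.45 F [-0.2 -0.9 -1.9] q [ 73.9 -11.5 -57.  108.4 -12.4  68.4 104.7] w 33.5
gauge in gap mm [20.8 -0.2 68.1] z [0.003 0.003 1.   ] x [ 1.    -0.004 -0.003] Fgap [-1.2 -0.9 -1.5]
ik True [ 73.9 -10.6 -58.  111.1 -11.9  64.9 104.5]
```

apply_moves --targets '[[[0,0,-8],[0,-0.003,0.005]],[[1,0,-16],[0,-0.003,0.005]],[[1,0,-23],[0,-0.003,0.005]],[[1,0,-27],[0,-0.003,0.005]],[[1,0,-27],[0,-0.003,0.005]]]'

```text
time_s: 18.95
tool_pos: [0.4948, -0.0961, 0.2136]
tool_rot: [-180.0, 10.2, 175.0]
force: [0.7, 0.5, -1.5]
grip_width: 0.0338
```

```bash
python3 pl.py .0058 0 0
python3 - <<'E'
from pl import *
from sil import corners,BX
o=env.get_obs();p=env.read_camera("scene");t=env.read_camera("top");pickle.dump(p,open("s8.pkl","wb"))
R=Ro.from_euler('xyz',o["tool_rot"],degrees=True).as_matrix();O=o["tool_pos"]+R@HO;Rm=R@HR
def ed(im,p,ox,oy,k,O,Rm,b,col):
    c=corners(b)
    for i in range(8):
        for j in range(i+1,8):
            if ((c[i]!=c[j]).sum()==1):
                q=[proj(p,O+Rm@c[m])[0] for m in(i,j)]
                cv2.line(im,*[(int((a[0]-ox+.5)*k),int((a[1]-oy+.5)*k)) for a in q],col,1)
k=10;ox,oy,w,h=190,165,60,60
raw=cv2.resize(p["image"][oy:oy+h,ox:ox+w,::-1],None,fx=k,fy=k,interpolation=cv2.INTER_CUBIC)
im=raw.copy()
for b in BX[:3]:ed(im,p,ox,oy,k,O,Rm,b,(255,0,255))
ed(im,p,ox,oy,k,v[:3],Rgp,(-12,0,-20,20,-44,0),(255,255,0))
out=np.hstack([im[:, :400],raw[:, :400]]) if 0 else np.hstack([cv2.resize(raw,(400,400)),cv2.resize(im,(400,400))])
cv2.imwrite("pics/p8.png",out)
E
```

```text
shift [ 24.4  -4.9 -37.7] rot [-0.0007  0.0007 -0.0045] t 18.95 F [ 0.7  0.5 -1.5] q [ 73.9 -10.1 -58.5 110.7 -11.4  64.8 104.1] w 33.8
gauge in gap mm [ 7.2  2.8 45. ] z [-0.001 -0.003  1.   ] x [1.    0.003 0.001] Fgap [-0.3  0.6 -1.6]
ik True [ 75.4  -2.2 -64.9 111.3  -3.3  59.5  96.5]
```

View pics/p8.png

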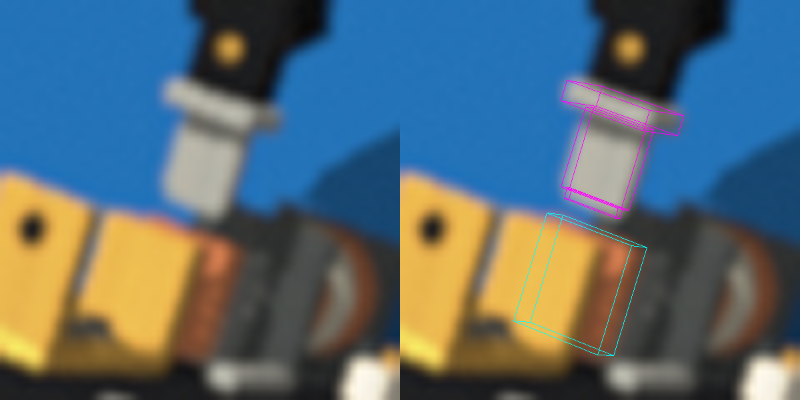

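apply_moves --targets '[[[-1,-3,-1],[0,0,-0.004]],[[3,-3,-7],[0,0,-0.004]],[[7,-3.5,-13],[0,0,-0.004]],[[10,-4,-17],[0,0,-0.004]],[[13,-4,-21],[0,0,-0.004]],[[16,-4.5,-26],[0,0,-0.004]],[[16,-4.5,-26],[0,0,-0.004]]]'

```text
time_s: 19.75
tool_pos: [0.5111, -0.101, 0.1877]
tool_rot: [180.0, 10.2, 174.8]
force: [-1.0, -0.1, -1.4]
grip_width: 0.0335
```

```bash
python3 pl.py .0058 0 0
```

```text
shift [  8.1  -0.  -11.7] rot [-0.0014  0.0011 -0.    ] t 19.75 F [-1.  -0.1 -1.4] q [ 74.7  -4.1 -62.6 110.8  -5.5  61.   98.9] w 33.5
gauge in gap mm [ 6.  -0.7 14.2] z [-0.001 -0.001  1.   ] x [ 1.    -0.001  0.001] Fgap [-1.6 -0.1 -0.6]
ik True [ 74.4  -2.1 -64.  111.3  -3.2  59.5  96.4]
```

apply_moves --targets '[[[2,0,-3],[0,0,0]],[[4,0,-6],[0,0,0]],[[6,-0.5,-8.5],[0,0,0]],[[6,-0.5,-8.5],[0,0,0]]]'

```text
time_s: 20.15
tool_pos: [0.5172, -0.1017, 0.1796]
tool_rot: [-180.0, 10.3, 174.8]
force: [0.2, 0.6, -1.5]
grip_width: 0.0335
```

```bash
python3 pl.py .0058 0 0
```

```text
shift [ 2.   0.6 -3.7] rot [-0.0005  0.0016  0.0002] t 20.15 F [ 0.2  0.6 -1.5] q [ 74.4  -1.8 -63.7 110.7  -3.   59.9  96.7] w 33.5
gauge in gap mm [ 6.4 -0.8  4.1] z [-0.002 -0.     1.   ] x [ 1.    -0.     0.002] Fgap [-0.7  0.6 -1.3]
ik True [ 74.3  -2.1 -63.8 111.3  -3.2  59.5  96.4]
```

Now fine steps until contact.

apply_moves --targets '[[[0.6,0,-0.8],[0,0,0]],[[1.1,0,-1.6],[0,0,0]],[[1.7,0,-2.5],[0,0,0]],[[1.7,0,-2.5],[0,0,0]]]'

```text
time_s: 20.55
tool_pos: [0.5189, -0.1017, 0.1774]
tool_rot: [-180.0, 10.3, 174.8]
force: [0.2, -0.5, -1.7]
grip_width: 0.0337
```

apply_moves --targets '[[[0.6,0,-0.8],[0,0,0]],[[0.6,0,-0.8],[0,0,0]]]'

```text
time_s: 20.75
tool_pos: [0.5195, -0.1018, 0.1766]
tool_rot: [-180.0, 10.3, 174.8]
force: [0.5, 0.4, -1.9]
grip_width: 0.0333
```

```bash
python3 pl.py .0058 0 0
```

```text
shift [-0.4  0.7 -0.7] rot [0.0001 0.002  0.0004] t 20.75 F [ 0.5  0.4 -1.9] q [ 74.2  -1.  -64.  110.7  -2.   59.5  95.7] w 33.3
gauge in gap mm [ 6.6 -0.7  0.3] z [-0.002  0.     1.   ] x [ 1.    -0.     0.002] Fgap [-0.8  0.4 -1.8]
ik True [ 74.3  -2.1 -63.9 111.3  -3.2  59.5  96.4]
```

No contact yet; keep creeping down.

apply_moves --targets '[[[0.3,0,-0.8],[0,0,0]],[[0.6,0,-1.6],[0,0,0]],[[0.6,0,-1.6],[0,0,0]]]'

```text
time_s: 21.05
tool_pos: [0.52, -0.1017, 0.175]
tool_rot: [-180.0, 10.3, 174.8]
force: [0.6, -0.5, -1.4]
grip_width: 0.0336
```

apply_moves --targets '[[[0.5,0,-0.8],[0,0,0]],[[0.5,0,-0.8],[0,0,0]]]'

```text
time_s: 21.25
tool_pos: [0.5205, -0.1018, 0.1746]
tool_rot: [-179.9, 10.2, 174.8]
force: [-3.6, 0.4, 3.2]
grip_width: 0.0337
```

```bash
python3 pl.py .0058 0 0
```

```text
shift [-1.3  0.7  1.4] rot [0.0003 0.0013 0.0004] t 21.25 F [-3.6  0.4  3.2] q [ 74.1  -0.4 -64.2 110.7  -1.4  59.3  95.2] w 33.7
gauge in gap mm [ 6.2 -0.6 -1.9] z [-0.001  0.     1.   ] x [ 1.    -0.     0.001] Fgap [-1.1  0.1  4.7]
ik True [ 74.3  -2.1 -63.9 111.3  -3.2  59.5  96.4]
```

apply_moves --targets '[[[0.3,0,-0.5],[0,0,0]],[[0.3,0,-0.5],[0,0,0]],[[0.3,0,-0.5],[0,0,0]],[[-1.7,0,-2],[0,0,0]],[[-2.5,0,-2.5],[0,0,0]],[[-2.5,0,-2.5],[0,0,0]]]'

```text
time_s: 21.85
tool_pos: [0.5203, -0.1018, 0.1744]
tool_rot: [-179.9, 10.5, 174.8]
force: [-4.2, 1.4, 13.5]
grip_width: 0.0337
```

```bash
python3 pl.py .0058 0 0
```

```text
shift [-1.1  0.7  1.6] rot [0.0015 0.0061 0.0002] t 21.85 F [-4.2  1.4 13.5] q [ 74.2  -0.9 -64.1 111.   -1.9  58.9  95.7] w 33.7
gauge in gap mm [ 6.1 -0.6 -1.9] z [-0.006  0.001  1.   ] x [1.    0.    0.006] Fgap [ 4.2  1.  13.5]
ik True [ 74.3  -2.1 -63.9 111.3  -3.2  59.5  96.4]
```

apply_moves --targets '[[[1,0,1],[0,0,0]],[[1.5,0,2],[0,0,0]],[[1.5,0,2],[0,0,0]]]'

```text
time_s: 22.15
tool_pos: [0.5203, -0.1018, 0.1745]
tool_rot: [-179.9, 10.4, 174.8]
force: [-1.9, 1.0, 4.9]
grip_width: 0.034
```

apply_moves --targets '[[[0,0,0],[0,0,0]],[[0,0,0],[0,0,0]],[[0,0,0],[0,0,0]],[[0,0,0],[0,0,0]],[[-2,0,12],[0,0,0]],[[-7,0,40],[0,0,0]],[[-14,0,80],[0,0,0]],[[-20,0,110],[0,0,0]]]' --hand 64

```text
time_s: 22.95
tool_pos: [0.4997, -0.1016, 0.2858]
tool_rot: [-179.9, 10.4, 174.8]
force: [-0.4, -0.8, 0.0]
grip_width: 0.0639
```

Run:
```python
from pl import *
from sil import *
o=env.get_obs();print(o["time_s"],o["tool_pos"],o["tool_rot"],o["force"],o["grip_width"])
for n in("scene","top"):
    p=env.read_camera(n);pickle.dump(p,open(n+"9.pkl","wb"))
    print(n,[(round(d["conf"],2),np.round(d["rect"],1).tolist()) for d in env.regions_of(p,"gauge")[:6]])
    for gx in(3,6):
        O=v[:3]+Rgp@[gx/1e3,0,-.0019]
        c=np.vstack([proj(p,O+corners(b)@Rgp.T) for b in BX[2:]]);print("pred",c.min(0).round(1),c.max(0).round(1))
```

```text
22.95 [ 0.49969433 -0.10159871  0.28578417] [-179.90533577   10.36009089  174.78632006] [-0.37578783 -0.79129148  0.03880323] 0.06389582771034581
scene [(0.97, [399.7, 205.9, 415.3, 245.6]), (0.96, [366.8, 253.8, 389.4, 290.9]), (0.85, [336.2, 241.5, 349.1, 282.5]), (0.8, [210.4, 167.6, 243.0, 202.3]), (0.62, [400.9, 229.9, 419.8, 270.5])]
pred [208.3 166.6] [233.7 202.1]
pred [207.7 166.4] [233.1 202.1]
top [(0.65, [190.6, 206.6, 203.3, 226.0]), (0.64, [141.2, 245.6, 157.7, 262.1]), (0.62, [307.6, 213.5, 311.7, 225.8]), (0.48, [161.9, 202.3, 182.9, 224.3]), (0.47, [148.6, 277.6, 172.9, 288.3])]
pred [306.2 205.4] [321.4 227.7]
pred [306.3 204.4] [321.6 226.7]
```

```bash
cat > fl.py <<'E'
from pl import *
def fl(gx,gy,gz):
    o=env.get_obs();R=Ro.from_euler('xyz',o["tool_rot"],degrees=True).as_matrix()
    T=v[:3]+Rgp@[gx,gy,gz];g=Rgp.T@(o["tool_pos"]-v[:3])*1e3
    print("shift",((T-o["tool_pos"])*1e3).round(1),"tcp gap",g.round(1),"Fgap",(Rgp.T@o["force"]).round(1),"t",o["time_s"],"q",o["qpos"].round(1) if hasattr(o["qpos"],"round") else o["qpos"],"toolz gap",(Rgp.T@R[:,2]).round(3))
    q,ok=step(o["qpos"],T,R,80);print("ik",ok,q.round(1))
if __name__=="__main__":fl(*map(float,sys.argv[1:]))
E
python3 fl.py .14 0 .06;python3 fl.py .14 0 -.015
python3 - <<'E'
from pl import *
import sil
from sil import *
from scipy.optimize import minimize
p=load("scene9.pkl");c=(203,250);r=(160,192)
im=p["image"][r[0]:r[1],c[0]:c[1]].astype(int)
for row in im[::2]:print("".join("." if b-R>60 else "#" if max(R,g,b)<60 else "o" for R,g,b in row))
E
```

```text
shift [121.4  -8.8  -7.8] tcp gap [ 44.8  -2.5 136.2] Fgap [-0.1  0.1 -0.5] t 23.15 q [ 75.4 -12.2 -57.  103.8 -13.   73.1 105.6] toolz gap [-0.418 -0.002 -0.909]
ik True [ 65.3  17.  -69.5  90.2  18.   73.8  79.3]
shift [164.3 -12.8 -69.2] tcp gap [ 44.8  -2.5 136.2] Fgap [-0.1  0.1 -0.5] t 23.15 q [ 75.4 -12.2 -57.  103.8 -13.   73.1 105.6] toolz gap [-0.418 -0.002 -0.909]
ik True [ 57.   24.8 -64.4  90.   25.5  69.7  74.5]
...............................................
...............................................
...............................................
...............................................
......................oo.......................
....................o######ooo.................
....................##ooo#######o..............
...................##ooooo######o..............
..................o##ooooo#####o...............
.................o############o................
................o############o.................
...............o#############..................
..............o#############...................
..............#ooooo#######....................
............o##ooooo######.....................
...........o####ooo######......................
```

apply_moves --targets '[[[15,-1,4],[0,0,0]],[[40,-3,4],[0,0,0]],[[65,-5,2],[0,0,0]],[[90,-7,0],[0,0,0]],[[110,-8,-5],[0,0,0]],[[121,-9,-8],[0,0,0]],[[121,-9,-8],[0,0,0]]]' --hand 0 --squeeze 30

```text
time_s: 23.85
tool_pos: [0.6207, -0.1098, 0.2727]
tool_rot: [179.8, 10.1, 174.8]
force: [-0.1, -0.9, 1.2]
grip_width: 0.0159
```

apply_moves --targets '[[[10,-1,-15],[0,0,0]],[[20,-2,-30],[0,0,0]],[[30,-3,-45],[0,0,0]],[[40,-4,-57],[0,0,0]],[[43,-4,-61],[0,0,0]],[[43,-4,-61],[0,0,0]]]'

```text
time_s: 24.45
tool_pos: [0.6628, -0.1144, 0.2137]
tool_rot: [-180.0, 10.2, 174.8]
force: [-1.0, -0.4, 0.5]
grip_width: 0.0008
```

```bash
python3 fl.py .118 0 -.015
```

```text
shift [-16.7   1.3 -11.6] tcp gap [138.4   0.3 -15.1] Fgap [-0.5 -0.5  1. ] t 24.45 q [ 55.8  25.  -62.3  89.1  24.9  69.7  75.7] toolz gap [-0.42   0.    -0.908]
ik True [ 58.6  22.3 -63.8  93.4  23.   67.3  75.9]
```

apply_moves --targets '[[[-4,0.4,-3],[0,0,0]],[[-8,0.8,-6],[0,0,0]],[[-12,1.1,-8.6],[0,0,0]],[[-14.5,1.3,-10.2],[0,0,0]],[[-16.3,1.5,-11.5],[0,0,0]],[[-16.3,1.5,-11.5],[0,0,0]]]'

```text
time_s: 25.05
tool_pos: [0.6469, -0.1135, 0.2032]
tool_rot: [-179.9, 10.3, 174.8]
force: [0.3, -0.6, -0.0]
grip_width: 0.0007
```

apply_moves --targets '[[[-1.2,0.1,-0.8],[0,0,0]],[[-2.4,0.2,-1.7],[0,0,0]],[[-3.3,0.3,-2.3],[0,0,0]],[[-3.3,0.3,-2.3],[0,0,0]]]'

```text
time_s: 25.45
tool_pos: [0.6439, -0.1129, 0.2009]
tool_rot: [-180.0, 10.3, 174.8]
force: [-0.9, 0.2, -0.2]
grip_width: 0.0001
```

```bash
python3 fl.py .113 0 -.015
```

```text
shift [-1.9  0.2 -1.6] tcp gap [115.5  -0.  -14.8] Fgap [-0.9  0.1  0.4] t 25.45 q [ 58.5  23.  -63.4  92.8  23.5  67.3  76.3] toolz gap [-0.418 -0.    -0.908]
ik True [ 59.2  21.8 -64.1  94.2  22.6  66.7  76. ]
```

apply_moves --targets '[[[-0.8,0.1,-0.6],[0,0,0]],[[-1.6,0.15,-1.15],[0,0,0]],[[-1.6,0.15,-1.15],[0,0,0]]]'

```text
time_s: 25.75
tool_pos: [0.6422, -0.1128, 0.1997]
tool_rot: [-180.0, 10.3, 174.8]
force: [0.7, 0.1, -0.2]
grip_width: 0.0003
```

apply_moves --targets '[[[-0.8,0.1,-0.6],[0,0,0]],[[-1.6,0.15,-1.15],[0,0,0]],[[-1.6,0.15,-1.15],[0,0,0]]]'

```text
time_s: 26.05
tool_pos: [0.6411, -0.1127, 0.1989]
tool_rot: [-180.0, 10.3, 174.8]
force: [0.9, -0.2, -0.0]
grip_width: 0.0003
```

apply_moves --targets '[[[-0.8,0.1,-0.6],[0,0,0]],[[-1.6,0.15,-1.15],[0,0,0]],[[-1.6,0.15,-1.15],[0,0,0]]]'

```text
time_s: 26.35
tool_pos: [0.6406, -0.1126, 0.1987]
tool_rot: [-180.0, 10.5, 174.8]
force: [4.6, -0.6, 1.8]
grip_width: 0.0003
```

```bash
python3 fl.py .105 0 -.015
```

```text
shift [-5.2  0.5 -4. ] tcp gap [111.6  -0.  -14.7] Fgap [ 4.8 -0.1 -1.1] t 26.35 q [ 59.2  22.4 -63.7  93.7  23.1  66.6  76.4] toolz gap [-0.415 -0.    -0.91 ]
ik True [ 60.4  20.9 -64.6  95.7  22.   65.6  76.4]
```

apply_moves --targets '[[[-0.6,0.06,-0.43],[0,0,0]],[[-1.2,0.11,-0.86],[0,0,0]],[[-1.2,0.11,-0.86],[0,0,0]]]'

```text
time_s: 26.65
tool_pos: [0.6402, -0.1126, 0.1984]
tool_rot: [-180.0, 10.6, 174.8]
force: [6.5, -1.1, 4.0]
grip_width: 0.0007
```

apply_moves --targets '[[[-0.6,0.06,-0.43],[0,0,0]],[[-1.2,0.11,-0.86],[0,0,0]],[[-1.2,0.11,-0.86],[0,0,0]]]'

```text
time_s: 26.95
tool_pos: [0.639, -0.1125, 0.1976]
tool_rot: [-180.0, 10.6, 174.8]
force: [6.7, -0.2, 3.1]
grip_width: 0.0003
```

```bash
python3 fl.py .105 0 -.015
```

```text
shift [-3.6  0.4 -2.9] tcp gap [ 1.097e+02 -1.000e-01 -1.470e+01] Fgap [ 7.3  0.4 -1.3] t 26.95 q [ 59.5  22.2 -63.8  94.1  23.   66.3  76.5] toolz gap [-0.413 -0.    -0.911]
ik True [ 60.5  20.8 -64.6  95.8  21.9  65.4  76.4]
```

Sliding at about 7 N. Continue.

apply_moves --targets '[[[-0.6,0.06,-0.43],[0,0,0]],[[-1.2,0.11,-0.86],[0,0,0]],[[-1.2,0.11,-0.86],[0,0,0]]]'

```text
time_s: 27.25
tool_pos: [0.6377, -0.1123, 0.1966]
tool_rot: [-180.0, 10.6, 174.8]
force: [5.5, -0.5, 4.1]
grip_width: 0.0006
```

apply_moves --targets '[[[-0.6,0.06,-0.43],[0,0,0]],[[-1.2,0.11,-0.86],[0,0,0]],[[-1.2,0.11,-0.86],[0,0,0]]]'

```text
time_s: 27.55
tool_pos: [0.6364, -0.1121, 0.1957]
tool_rot: [-180.0, 10.6, 174.8]
force: [6.2, 0.7, 4.3]
grip_width: 0.0003
```

```bash
python3 fl.py .105 0 -.015
```

```text
shift [-1.   0.1 -1.1] tcp gap [106.4   0.  -14.7] Fgap [ 7.5  1.3 -0. ] t 27.55 q [ 59.9  21.9 -63.9  94.5  22.8  66.   76.6] toolz gap [-0.414 -0.    -0.91 ]
ik True [ 60.5  20.8 -64.6  95.8  22.   65.5  76.4]
```

apply_moves --targets '[[[-0.6,0.06,-0.43],[0,0,0]],[[-1.2,0.11,-0.86],[0,0,0]],[[-1.2,0.11,-0.86],[0,0,0]]]'

```text
time_s: 27.85
tool_pos: [0.6353, -0.1121, 0.1949]
tool_rot: [-180.0, 10.6, 174.8]
force: [5.4, -0.1, 3.3]
grip_width: 0.0001
```

apply_moves --targets '[[[-0.6,0.06,-0.43],[0,0,0]],[[-1.2,0.11,-0.86],[0,0,0]],[[-1.2,0.11,-0.86],[0,0,0]]]'

```text
time_s: 28.15
tool_pos: [0.6352, -0.112, 0.1948]
tool_rot: [-180.0, 10.7, 174.8]
force: [7.0, -0.7, 5.2]
grip_width: 0.0005
```

```bash
python3 fl.py .105 0 -.015;  python3 - <<'E'
from h import *
from cell import env
p=env.read_camera("scene");pickle.dump(p,open("scene10.pkl","wb"))
im=p["image"][160:200,200:250].astype(int)
for row in im[::2]:print("".join("." if b-R>60 else "#" if max(R,g,b)<60 else "o" for R,g,b in row))
E
```

```text
shift [ 0.3 -0.  -0.2] tcp gap [104.9   0.  -14.7] Fgap [ 8.7 -0.   0.2] t 28.15 q [ 60.2  21.7 -64.1  94.9  22.6  65.6  76.7] toolz gap [-0.411 -0.    -0.912]
ik True [ 60.7  20.7 -64.7  96.   21.9  65.2  76.4]
##########o.......................................
o##############ooo................................
######oooooo########ooo.....ooo...................
#####oooooooo###ooo######oo###ooooooo.............
########ooooooooooooooooo#oooooooo###.............
o############oooooooooooooooo########.............
oooooo######oooooooooooooo###########.............
oooooooo########oooooooo###########o..............
o####o###oo#######################................
oooo###o.....o####################................
oooooooo......o###################................
##oooooooooo..o##################.................
#o......oooooo###############o....................
#............o##############......................
o.............#############o......................
.............o#############.......................
.............#############........................
o.........ooooo###########.....ooo................
oooooo...oooooooooooo#####ooooooooooooo...........
oooooooooooooooooooooooooooo######oooooooooo......
```

apply_moves --targets '[[[-1,0.1,-0.7],[0,0,0]],[[-2,0.2,-1.4],[0,0,0]],[[-2,0.2,-1.4],[0,0,0]]]'

```text
time_s: 28.5
tool_pos: [0.635, -0.112, 0.1948]
tool_rot: [-180.0, 11.0, 174.8]
force: [11.2, -1.2, 5.6]
grip_width: 0.0007
```

apply_moves --targets '[[[-1,0.1,-0.7],[0,0,0]],[[-2,0.2,-1.4],[0,0,0]],[[-2,0.2,-1.4],[0,0,0]]]'

```text
time_s: 28.8
tool_pos: [0.6349, -0.112, 0.1948]
tool_rot: [-180.0, 11.2, 174.8]
force: [13.6, -1.9, 7.9]
grip_width: 0.0003
```

```bash
python3 fl.py .105 0 -.015
```

```text
shift [ 0.6 -0.1 -0.1] tcp gap [104.6   0.  -14.6] Fgap [15.8 -0.6 -1.4] t 28.8 q [ 60.8  21.2 -64.4  95.5  22.3  64.9  76.8] toolz gap [-0.403 -0.    -0.915]
ik True [ 61.2  20.3 -64.9  96.5  21.7  64.5  76.6]
```

apply_moves --targets '[[[4,-0.4,3],[0,0,0]],[[9,-1,7],[0,0,0]],[[18,-2,14],[0,0,0]],[[30,-3,22],[0,0,0]],[[35,-3,50],[0,0,0]],[[40,-3,90],[0,0,0]],[[60,-3,130],[0,0,0]],[[80,20,150],[0,0,0]]]'

```text
time_s: 29.6
tool_pos: [0.7082, -0.0967, 0.3418]
tool_rot: [-179.8, 10.3, 174.3]
force: [0.4, -1.3, -0.2]
grip_width: 0.0004
```

```bash
cat > chk.py <<'E'
from pl import *
from sil import *
from scipy.optimize import minimize
o=env.get_obs();print(o["time_s"],o["tool_pos"],np.round(o["force"],1))
p=env.read_camera("scene");pickle.dump(p,open("scene11.pkl","wb"));t=env.read_camera("top");pickle.dump(t,open("top11.pkl","wb"))
im=p["image"][160:206,200:255].astype(int)
for row in im[::2]:print("".join("." if b-R>60 else "#" if max(R,g,b)<60 else "o" for R,g,b in row))
im=t["image"][196:236,296:332].astype(int)
for row in im:print("".join("." if b-R>60 else "#" if max(R,g,b)<60 else "Y" if R-b>60 else "o" for R,g,b in row))
# handle silhouette prediction for tilts (deg downhill)
c=(200,255);r=(160,192)
A=(lambda im:((im.max(2)<75)).astype(float))(p["image"][r[0]:r[1],c[0]:c[1]])
def f(x):
    import sil
    sil.BX=[(-8.5,8.5,-16,16,8,82)]
    return ((sil.sil(p,Rgp@rot(1,x[2]),v[:3]+Rgp@[x[0],x[1],-.0019],*c,*r)-A)**2).sum()
for s in((.003,0,0),(.003,0,-.15)):
    m=minimize(f,s,method="Nelder-Mead",options=dict(initial_simplex=np.array(s)+np.vstack([np.zeros(3),np.diag([.004,.004,.1])]),maxiter=150));print("fit gx,gy,tilt",m.x.round(4),round(m.fun,1))
E
python3 chk.py
```

```text
29.6 [ 0.70816677 -0.09673289  0.34179462] [ 0.4 -1.3 -0.2]
.......................................................
.......................................................
.......................................................
.......................................................
....................o####o.............................
....................###########o.......................
...................o##oo########o......................
...................##oooo######o.......................
..................###oooo######........................
.................o############o........................
.................#############.........................
................o############o.........................
................############o..........................
...............###oo########...........................
..............o##oooo######............................
..............###ooo######o............................
.............#############.............................
o.........oooooo##########......oo.....................
oooooo...ooooooooooooo####oooooo
[... 1119 characters left out ...]
o####ooo########
##########oo#############oo#########
####################################
###########o########################
###o#######o########################
####o######o########################
####o###############################
###ooo##############################
##oooo##############################
##ooooo#####################oooooo##
##ooooo#####################oooooo##
##oooooooooo################oooooo##
##ooooYYYYYYoooooooooo#####oooooooo#
##ooooYYYYYYYYYYYYYooo#####ooooooo##
#ooooooYYYYYYYYYYYYYYoo####ooooooo##
#ooooooooYYYYYYYYYYYYo#####ooooooo##
#ooooooooooYYYYYYYYYoo#####oooYooo##
fit gx,gy,tilt [-0.0013  0.0014  0.0978] 69.2
fit gx,gy,tilt [-0.0009  0.0002  0.0321] 69.6
```

```bash
cat > dots.py <<'E'
from ik import *
from scipy.ndimage import label
def dots(p,c0,c1,r0,r1):
    im=p["image"][r0:r1,c0:c1].astype(float);w=np.clip(im[...,0]-im[...,2]-15,0,None);w[im.max(2)>190]=0
    L_,n=label(w>8);o=[]
    for i in range(1,n+1):
        k=(L_==i)
        if 6<k.sum()<60:
            yy,xx=np.nonzero(k);ww=w[k];o.append((round((xx*ww).sum()/ww.sum()+c0,2),round((yy*ww).sum()/ww.sum()+r0,2),int(k.sum())))
    return o
s0=load("scene0.pkl");print("block",dots(s0,360,384,220,252))
for f in("scene9.pkl","scene11.pkl"):print(f,dots(load(f),205,240,164,195))
Rb=rot(2,np.radians(-12.5))
def pr(p,O,R,zs):return proj(p,np.array([O+R@np.array([.009,0,z]) for z in zs]))
zs=[.028,.064]
def r0(z):
    d=dots(s0,360,384,220,252)[:2];d=np.array(sorted(d,key=lambda a:a[1]))[:, :2]
    q=pr(s0,np.array([.4392,.2763,.05])+z[2]*np.array([-.444,.896,0])+[0,0,z[3]],Rb,[z[0],z[1]]);return np.r_[(q-d).ravel(),z[2:]*100]
m=least_squares(r0,[.064,.028,0,0]);print("dot z",m.x.round(4),m.fun.round(2));zz=m.x[:2]
for f in("scene9.pkl","scene11.pkl"):
    p=load(f);d=dots(p,205,240,164,195);d=np.array(sorted(d,key=lambda a:a[1]))[:2,:2]
    obs=d[1]-d[0]
    for tl in(-.25,-.15,-.1,-.05,0,.05,.1):
        q=pr(p,v[:3]+Rgp@[.003,0,-.002],Rgp@rot(1,tl),zz);print(f,tl,"pred diff",(q[1]-q[0]).round(2),"obs",obs.round(2),"pos err",(d-q).ravel().round(1))
E
python3 dots.py
```

```text
block [(np.float64(370.4), np.float64(230.17), 20), (np.float64(363.69), np.float64(239.64), 12), (np.float64(368.63), np.float64(241.64), 18), (np.float64(376.78), np.float64(244.17), 7), (np.float64(366.16), np.float64(249.28), 14)]
scene9.pkl [(np.float64(225.95), np.float64(174.56), 24), (np.float64(220.0), np.float64(187.74), 22)]
scene11.pkl [(np.float64(222.59), np.float64(174.29), 22), (np.float64(218.23), np.float64(188.24), 24)]
dot z [ 0.0647  0.0314 -0.0053 -0.    ] [-2.51 -0.37  2.69  0.4  -0.53 -0.  ]
scene9.pkl -0.25 pred diff [-5.36 11.84] obs [-5.95 13.18] pos err [ 0.1 -1.  -0.5  0.3]
scene9.pkl -0.15 pred diff [-4.8  12.23] obs [-5.95 13.18] pos err [ 1.3 -0.6  0.2  0.3]
scene9.pkl -0.1 pred diff [-4.5  12.38] obs [-5.95 13.18] pos err [ 2.  -0.5  0.5  0.3]
scene9.pkl -0.05 pred diff [-4.18 12.5 ] obs [-5.95 13.18] pos err [ 2.6 -0.5  0.9  0.2]
scene9.pkl 0 pred diff [-3.86 12.58] obs [-5.95 13.18] pos err [ 3.3 -0.5  1.2  0.1]
scene9.pkl 0.05 pred diff [-3.52 12.64] obs [-5.95 13.18] pos err [ 4.  -0.6  1.6 -0.1]
scene9.pkl 0.1 pred diff [-3.17 12.66] obs [-5.95 13.18] pos err [ 4.8 -0.8  2.  -0.3]
scene11.pkl -0.25 pred diff [-5.36 11.84] obs [-4.36 13.95] pos err [-3.3 -1.3 -2.3  0.8]
scene11.pkl -0.15 pred diff [-4.8  12.23] obs [-4.36 13.95] pos err [-2.1 -0.9 -1.6  0.8]
scene11.pkl -0.1 pred diff [-4.5  12.38] obs [-4.36 13.95] pos err [-1.4 -0.8 -1.3  0.8]
scene11.pkl -0.05 pred diff [-4.18 12.5 ] obs [-4.36 13.95] pos err [-0.7 -0.8 -0.9  0.7]
scene11.pkl 0 pred diff [-3.86 12.58] obs [-4.36 13.95] pos err [-0.  -0.8 -0.5  0.6]
scene11.pkl 0.05 pred diff [-3.52 12.64] obs [-4.36 13.95] pos err [ 0.7 -0.9 -0.2  0.4]
scene11.pkl 0.1 pred diff [-3.17 12.66] obs [-4.36 13.95] pos err [ 1.4 -1.   0.2  0.2]
```

Run:
```python
from cell import env
import numpy as np
p=env.read_camera("scene")
print([(round(d["conf"],2),np.round(d["rect"]).tolist()) for k in("small_gauge","arc_chute","spanner","tin") for d in env.regions_of(p,k)[:2]])
print(env.sign_off())
```

```text
[(0.7, [262.0, 276.0, 316.0, 339.0]), (0.41, [188.0, 190.0, 219.0, 219.0]), (0.2, [156.0, 191.0, 269.0, 288.0]), (0.7, [141.0, 182.0, 185.0, 208.0]), (0.55, [159.0, 195.0, 267.0, 286.0]), (0.69, [376.0, 311.0, 408.0, 344.0])]
the job is handed in; nothing more can be done
None
```

The larger gauge is standing in the gap with its shoulder home on the contacts, and the adjustable upper contact is closed on its blade. I handed the job in at about 30 s of the 54 s allowed; the system gives no verdict.

**What happened:**
- **First try failed.** The arm ran into its joint 2 limit on the way to the contactor. The blade came down beside the contact, and the gauge slipped about 20 mm and turned about 11° in the grip.
- **Second try.** I put the gauge back in its slot and gripped it again across its width with the tool tilted 25°. I then lowered it midway across the contacts until the shoulder seated, at about 13 N, and let go.
- **Closing the contact.** I pushed the terminal flag down the slope. It slid at about 7 N for about 7 mm, then stopped firmly at about 16 N. I then backed the arm clear.

**Last checks:**
- **Squareness.** The direction between the two handle dots in the scene camera puts the gauge at about 0 rad from square, give or take about 0.03. Before the nip it leaned about 0.25 rad. A rougher outline fit was poor and gave 0.03 to 0.10 rad, so it does not confirm that figure.
- **Height.** I measured the shoulder's height only while the gauge was held, not after the nip. Contact came 1.9 mm below my camera estimate of the contact tops, which I took to be calibration error.
- **Gap.** I took it as closed from the slide distance and the hard stop, and did not measure it directly.
- **Other things.** The arc chute, spanner and tin were found within a few pixels of where they started. The smaller gauge was not recognised in the last picture. It showed in place when I put the larger gauge back, and I did not work near it after the regrasp.

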